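# Load the narrow spice shelf and clip in its retaining bar

## Robot

A 7-joint arm with a two-finger parallel gripper is mounted at the origin on the work surface. World frame = base frame: x ahead of the robot, y to its left, z up, the work surface at z = 0. Lengths are in m, angles in rad, forces in N, time in s.
With the tool pointing down it reaches from about 0.425 to 0.875 m from the base axis. Payload 4.7 kg.
Tool frame: the origin (TCP) lies at the very end of the fingers, on their centre line; the grasp point (between the pads) lies 19 mm behind it; z points along the fingers, y is the direction in which the jaws open and shut (so a half turn about z gives the same grasp; the last joint's range is limited). The gripper opens to 87 mm and grips with 3 to 60 N. Pads are 19 mm wide; open, the fingers measure 117 mm over their backs; the gripper's body (75 mm by 190 mm) begins 51 mm behind the grasp point.
Start: joints at [1.244, 0.321, -0.07, 1.45, 0.023, 1.371, -0.057], TCP at [0.217, -0.613, 0.223] pointing down, gripper open.
Joint ranges: [-2.86, 2.86], [-0.3, 2.09], [-1.38, 1.24], [0.06, 2.45], [-1.56, 4.7], [0.09, 2.05], [-2.69, 2.69]. Speed limits (rad/s): [2.57, 2.57, 3.14, 3.14, 3.14, 3.14, 3.14].

## Interface

Orientations are given as a rotation vector (axis times angle).
In Python, from workcell import observe, camera, env gives the robot as it stands.
- The arm moves only by the shell command python3 -m pendant 'ROWS' [FORCE]. ROWS is JSON, a list of rows, each a list of 3 entries, a list of its own where there are three numbers: the shift along the tool's x, y, z in cm, then the turn about the tool's z in rad, then the closure, from -1 (fully open) to 1 (shut), so that 0 is half open. In form: [[[x, y, z], turn, hand], ...]. A call has exactly 8 rows; each row is the pose to reach, as a shift and turn from the pose commanded when the call began, along the tool's axes at that moment; what a row does not reach only later rows make up. A row lasts 1/10 s, in which the tool goes at most 50 mm and 8.59 degrees, less where a joint would pass 70% of its speed; a pose out of reach is approached as far as the arm can. A call with a gripper value outside its range is refused whole. The fingers move at their own pace and stop on an object; FORCE is the grip in N (left out, the last holds). Time passes only in rows, so rows that repeat a pose let the fingers close, or fill a call up. It gives the time, the measured TCP pose, the force and the opening at its end, in the units of the state.
- observe(): the state, without advancing time (a new reading comes with each control period).
- camera(name): name is "scene" or "top" or "wrist"; returns a dict with "frame" (400x640x3 uint8, red, green, blue), "fx", "fy", "cx", "cy" (pixels), "R" (3x3) and "t" (3): a world point X has camera coordinates R X + t; the wrist camera has in their place "tool_from_camera" (4x4, takes a point from camera to tool coordinates, whose origin is the TCP and whose axes are the flange's). Camera axes: x right, y down, z forward; pixel columns grow to the right and rows downward; lengths in m; the calibration is good to about 2 mm. A picture is of the moment at which its call begins: read the wrist's pose just before it. There is no depth.
- env.hand_in(): hands the job in, once; it reports no verdict.
The state is a dict: "time": time; "q": joint angles; "dq": joint speeds; "joint_efforts": joint torques, N m; "tool_pos": TCP position; "tool_rot": TCP orientation; "force": force on the tool from outside, world axes, zero at the start; "moment": the same for the moment, N m; "gripper_width": opening from 0.0 (shut) to 1.0 (fully open).
Only numpy, scipy, OpenCV 4.12 (cv2) and the standard library are available. Lean on these libraries where they do the work, as an engineer would, in place of code of your own. Each camera call takes 0.05 s, during which the arm holds its last target.

## Task

Put the steel ring over the pepper mill's spindle so that it rests flat on the mill's shoulder, and set the mill and every spice jar gently upright along the middle of the narrow raised shelf. When they all stand there, lay the retaining bar across the two clips, about centred so that its end knobs are outside them, and push it down past the sprung jaws until it is home and both jaws have closed over it. Leave the other kitchen things where they are.

Things in the scene. Friction and masses are not known exactly. Their poses are not given: they have to be found in the camera images.
- ledge: narrow fixed wooden shelf: a level plank 64 mm deep (x) and 380 mm long (y), its top 85 mm above the counter, on two legs. Origin on the counter under the plank's centre; x points away from the robot, y along the plank to the robot's left. Two steel fork clips on arms before its robot-side edge, at x = -75, y = +170 and -170 mm; nothing stands between them
- clip_left (a point): where the bar's axis lies when home in the left clip: 115 mm above the counter, ledge x = -75, y = +170 mm. Clip 16 mm wide along y; slot 15 mm wide, open upwards; its rear prong flares back as a lead-in up to 31 mm above this point. The jaw's sloping nose hangs over the slot, 7 to 26 mm above this point
- clip_right (a point): the same for the right clip, at ledge y = -170 mm
- jaw_left (a joint): hinge of the left clip's sprung slick black jaw, on the robot side of the slot, rad: 0 closed (nose over the slot), grows as the nose is pushed towards the robot; about 0.15 lets the bar past, then it springs shut. Pushing the bar past both jaws takes about 8 to 18 N in all
- jaw_right (a joint): the same for the right clip
- bar: retaining bar: steel rod 10 mm in diameter along its y, a wooden knob 15.6 mm in diameter at each end (centres at y = +200 and -200 mm) and in the middle a square wooden grip, 16 by 16 mm, 60 mm long; 150 g. Origin at the middle of the rod's axis (8 mm above the counter as it lies)
- mill: small pepper mill without its head: dark wooden cylinder 44 mm in diameter and 55 mm high, its flat shoulder at 55 mm, with a steel spindle 9 mm in diameter rising from the shoulder to 78 mm; about 200 g. Origin at the centre of its foot, z up its axis
- collar: the mill's head: a steel ring 38 mm in outer diameter, with a 13 mm hole, 16 mm high, 60 g; origin at the centre of its underside, z along its axis. It lies flat on the counter at the start
- jar_a: closed spice jar with a steel lid, a plain upright cylinder 44 mm in diameter and 62 mm high, about 160 g; origin at the centre of its foot, z up its axis. Each start has two to four such jars; an absent one reads None
- jar_b: closed spice jar with a steel lid, a plain upright cylinder 44 mm in diameter and 62 mm high, about 160 g; origin at the centre of its foot, z up its axis. Each start has two to four such jars; an absent one reads None
- jar_c: closed spice jar with a steel lid, a plain upright cylinder 44 mm in diameter and 62 mm high, about 160 g; origin at the centre of its foot, z up its axis. Each start has two to four such jars; an absent one reads None
- jar_d: closed spice jar with a steel lid, a plain upright cylinder 44 mm in diameter and 62 mm high, about 160 g; origin at the centre of its foot, z up its axis. Each start has two to four such jars; an absent one reads None
- egg_cup: white egg cup, 48 mm in diameter, 50 mm high; does not belong on the shelf. Origin at its foot
- oil: green oil bottle, 60 mm in diameter, 190 mm high; origin at its foot; leave alone
- mug: blue mug, 80 mm in diameter, 90 mm high; origin at its foot; leave alone
- bowl: white bowl, 140 mm in diameter, 55 mm high; origin at its foot; leave alone
- can: metal can, 66 mm in diameter, 100 mm high; origin at its foot; leave alone
- spoon: wooden spoon lying on the counter; leave alone
Not all that is in view belongs to the job. Leave any blue, green or yellow look-alike of the jar_a alone.

How it is judged:
By the outcome, as a careful person would: the job done as asked, in the order asked, and still so for the second after the job is handed in, with the robot touching nothing.
Of jar_a, jar_b, jar_c, jar_d only 2 to 4 are there at a start; the rules pass over those that are not, and their reading is None.
At some moment in a run one of bar, collar may be knocked a few centimetres aside while the robot is not near it.
It also fails if it takes over 210 s, if anything falls off the work surface, if the arm or the gripper's body presses on something with over 40 N, if the wrist force passes 120 N, or if a joint passes its speed limit or range.

## Working session

There is one attempt and no reset: what is moved stays moved. The work goes in short steps, Python scripts to look and compute and a shell command to move; the robot and the scene stay as the last step left them, time stands still between calls to the robot, and variables do not carry over. Pictures are saved under pics/ and viewed, and the job is handed in when it is done.

```bash
ls; mkdir -p pics; python3 - <<'E'
from workcell import observe,camera,env
import cv2
s=observe();print(s)
for n in ["scene","top","wrist"]:
    c=camera(n);cv2.imwrite(f"pics/{n}0.png",c["frame"][:,:,::-1]);print(n,{k:v for k,v in c.items() if k!="frame"})
E
```

```text
pics
{'time': 0.0, 'q': array([ 1.24410321,  0.32184277, -0.07009246,  1.45167227,  0.02259319,
        1.37078928, -0.05692149]), 'dq': array([-4.16302296e-04,  1.36861452e-03,  6.02727802e-04,  2.18548145e-04,
       -2.85236142e-05, -2.33028477e-03,  6.79411361e-04]), 'joint_efforts': array([ 3.95849736e-05, -4.91287601e+01, -4.03924529e-01, -3.12528133e+01,
       -6.39450434e-02,  4.38096269e-02,  1.91352478e-04]), 'tool_pos': array([ 0.21702801, -0.61211286,  0.2214501 ]), 'tool_rot': array([-3.09423840e+00, -5.32434315e-01,  6.48848693e-04]), 'force': array([-0.67430661, -0.39412071, -0.28364785]), 'moment': array([-0.00268846,  0.02919596, -0.0153549 ]), 'gripper_width': 1.0001427662814353}
scene {'fx': 382.9732853475517, 'fy': 382.9732853475517, 'cx': 311.46069719301113, 'cy': 200.62109554319036, 'R': array([[-0.66716804,  0.74481053, -0.01200334],
       [ 0.40047624,  0.34504859, -0.8488582 ],
       [-0.62809679, -0.57113812, -0.52848432]]), 't': array([ 0.3960417 , -0.14664156,  1.48620299])}
top {'fx': 426.11607706005066, 'fy': 426.11607706005066, 'cx': 318.1600321639784, 'cy': 199.77332578690937, 'R': array([[-0.02872688, -0.99954057,  0.00966473],
       [-0.98678595,  0.02681522, -0.15979496],
       [ 0.15946239, -0.01412743, -0.98710291]]), 't': array([-0.03367717,  0.55945519,  1.15327477])}
wrist {'fx': 340.1798380927034, 'fy': 340.1798380927034, 'cx': 321.37918610299243, 'cy': 201.6125511804888, 'tool_from_camera': array([[-5.57569667e-04, -9.59096934e-01, -2.83077305e-01,
         7.78012832e-02],
       [ 9.99999769e-01, -4.24478844e-04, -5.31491494e-04,
        -3.18242923e-04],
       [ 3.89591535e-04, -2.83077536e-01,  9.59096949e-01,
        -1.63080380e-01],
       [ 0.00000000e+00,  0.00000000e+00,  0.00000000e+00,
         1.00000000e+00]])}
```

View pics/scene0.png

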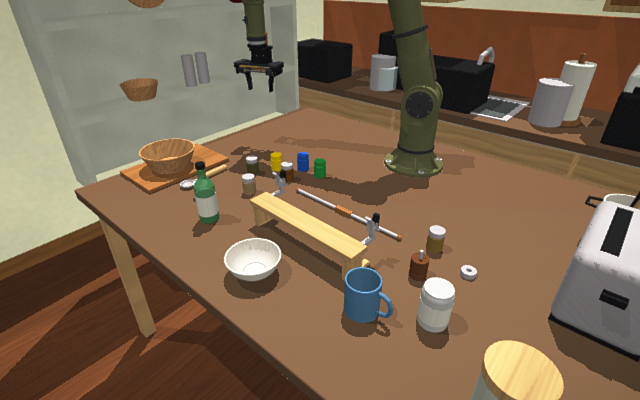

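View pics/top0.png

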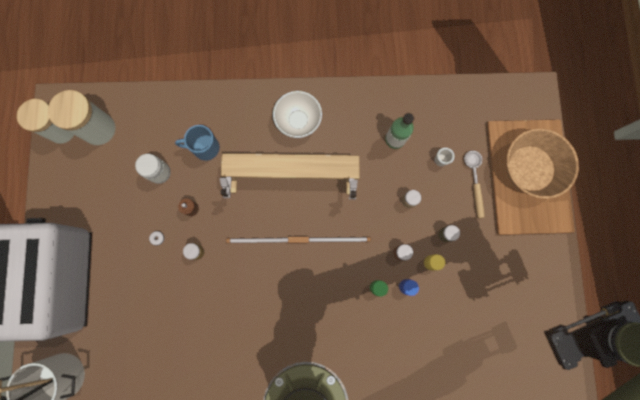

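View pics/wrist0.png

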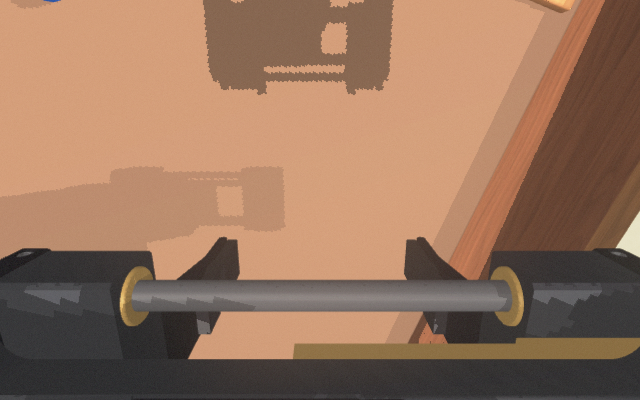

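```bash
cat > h.py <<'E'
import numpy as np,cv2
from scipy.spatial.transform import Rotation as Ro
from workcell import observe,camera,env
def ray(c,u,v,z):
    d=np.array([(u-c["cx"])/c["fx"],(v-c["cy"])/c["fy"],1.0])
    R,t=c["R"],c["t"]; o=-R.T@t; d=R.T@d
    return o+d*(z-o[2])/d[2]
def proj(c,X):
    p=c["R"]@np.asarray(X)+c["t"]; return c["fx"]*p[0]/p[2]+c["cx"],c["fy"]*p[1]/p[2]+c["cy"]
def wrist():
    s=observe(); c=camera("wrist"); T=np.array(c["tool_from_camera"])
    Rt=Ro.from_rotvec(s["tool_rot"]).as_matrix()
    Rwc=Rt@T[:3,:3]; o=Rt@T[:3,3]+s["tool_pos"]
    c["R"]=Rwc.T; c["t"]=-Rwc.T@o
    return c
def save(c,n): cv2.imwrite(f"pics/{n}.png",c["frame"][:,:,::-1])
def st():
    s=observe(); R=Ro.from_rotvec(s["tool_rot"]).as_matrix()
    print("t",round(s["time"],2),"pos",np.round(s["tool_pos"]*1000,1),"toolx",np.round(R[:,0],3),"yaw x-axis deg",round(np.degrees(np.arctan2(R[1,0],R[0,0])),2),"z",np.round(R[:,2],3),"F",np.round(s["force"],1),"w",round(s["gripper_width"]*87,1),"q",np.round(s["q"],2))
def go(x,y,z,yaw=None):
    "print needed tool-frame shift in cm and turn"
    s=observe(); R=Ro.from_rotvec(s["tool_rot"]).as_matrix()
    d=R.T@(np.array([x,y,z])/1000-s["tool_pos"])*100
    cur=np.arctan2(R[1,0],R[0,0])
    print("shift cm",np.round(d,2), "" if yaw is None else ("turn rad",round(float((cur-np.radians(yaw)+np.pi)%(2*np.pi)-np.pi),3)))
E
python3 - <<'E'
from h import *
c=camera("top");f=c["frame"]
cv2.imwrite("pics/topz.png",cv2.resize(f[140:300,140:480],None,fx=2.35,fy=2.35,interpolation=cv2.INTER_CUBIC)[:,:,::-1])
for n,u,v,z in [("j1",413,198,62),("j2",405,252,62),("j3",452,233,62),("j4",191,251,62),("mill",188,206,55),("collar",156,238,16),("L1",221,176,85),("L2",359,179,85),("L3",222,154,85),("L4",359,156,85),("barL",230,240,8),("barR",368,239,8),("eggcup",445,157,50),("can",150,165,100),("mug",200,140,90),("blue",410,287,62),("green",380,288,62),("yel",435,262,62),("bowl",298,115,55)]:
    print(n,np.round(ray(c,u,v,z/1000)*1000))
st()
E
```

```text
j1 [ 553. -313.   62.]
j2 [ 405. -281.   62.]
j3 [ 453. -414.   62.]
j4 [424. 300.  62.]
mill [549. 312.  55.]
collar [466. 412.  16.]
L1 [625. 215.  85.]
L2 [ 606. -162.   85.]
L3 [687. 213.  85.]
L4 [ 671. -165.   85.]
barL [455. 205.   8.]
barR [ 447. -189.    8.]
eggcup [ 671. -415.   50.]
can [657. 404. 100.]
mug [727. 273.  90.]
blue [ 311. -289.   62.]
green [ 311. -208.   62.]
yel [ 376. -361.   62.]
bowl [806.   2.  55.]
t 0.2 pos [ 217.1 -612.3  221.9] toolx [ 0.942  0.334 -0.   ] yaw x-axis deg 19.53 z [-0.001  0.001 -1.   ] F [ 0.7 -0.3  0.5] w 87.0 q [ 1.24  0.32 -0.07  1.45  0.02  1.37 -0.06]
```

View pics/topz.png

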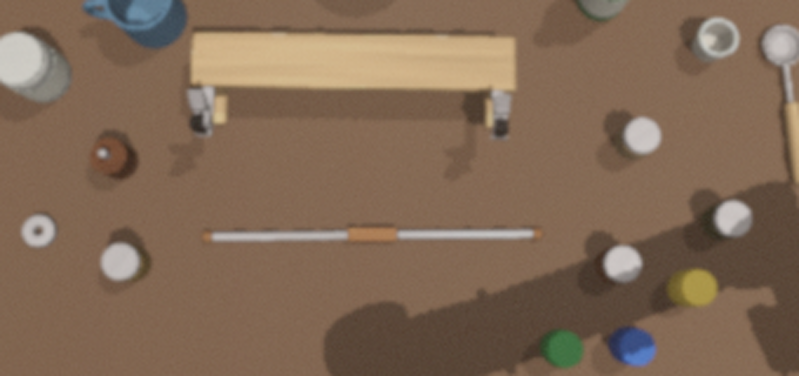

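```bash
python3 - <<'E'
from h import *
c=camera("top");f=c["frame"].astype(int)
hsv=cv2.cvtColor(c["frame"],cv2.COLOR_RGB2HSV)
for n,u,v,z in [("j1",413,198,62),("j2",405,252,62),("j3",452,233,62),("j4",191,251,62),("collar",156,238,16)]:
    m=np.zeros(f.shape[:2],np.uint8); w=hsv[v-12:v+13,u-12:u+13]
    m[v-12:v+13,u-12:u+13]=(((w[...,1]<45)&(w[...,2]>95))*255)
    ct=max(cv2.findContours(m,cv2.RETR_EXTERNAL,cv2.CHAIN_APPROX_NONE)[0],key=cv2.contourArea)
    e=cv2.minEnclosingCircle(ct); M=cv2.moments(ct); print(n,e,M['m10']/M['m00'],M['m01']/M['m00'],np.round(ray(c,M['m10']/M['m00'],M['m01']/M['m00'],z/1000)*1000,1))
# ledge
m=((hsv[...,0]>12)&(hsv[...,0]<28)&(hsv[...,1]>70)&(hsv[...,2]>140)).astype(np.uint8)*255
m[:140]=0;m[186:]=0;m[:,:205]=0;m[:,375:]=0
ct=max(cv2.findContours(m,cv2.RETR_EXTERNAL,cv2.CHAIN_APPROX_NONE)[0],key=cv2.contourArea)
P=np.array([ray(c,u,v,.085)[:2] for u,v in ct[:,0].astype(float)],np.float32)*1000
print(cv2.minAreaRect(P), cv2.boundingRect(ct))
print("oil",ray(c,407,119,.19))
go(553,-313,200,87)
E
```

```text
j1 ((412.70001220703125, 197.5), 8.0957670211792) 412.69713758079405 197.2973222530009 [ 555.4 -312.1   62. ]
j2 ((404.5851135253906, 251.7127685546875), 8.445119857788086) 404.54886561954623 251.58464223385687 [ 406.3 -280.2   62. ]
j3 ((451.6666564941406, 232.4166717529297), 8.090314865112305) 451.5376344086022 232.4811827956989 [ 454.7 -412.7   62. ]
j4 ((190.81394958496094, 250.92442321777344), 8.409311294555664) 190.79931093884582 250.71834625322998 [425.1 300.2  62. ]
collar ((156.0, 238.0), 7.280210018157959) 156.12600229095074 237.79725085910653 [466.5 411.9  16. ]
((648.770263671875, 25.784149169921875), (385.22296142578125, 66.21361541748047), 87.6959457397461) (220, 154, 141, 25)
oil [ 0.73743483 -0.27983643  0.19      ]
shift cm [ 41.66 -16.99   2.22] ('turn rad', -1.178)
```

```bash
python3 -m pendant '[[[4,-1.7,0],-0.14,-1],[[8.5,-3.5,0],-0.28,-1],[[13,-5.3,0],-0.42,-1],[[17.5,-7.1,0],-0.56,-1],[[22,-9,0],-0.7,-1],[[26.5,-10.8,0],-0.84,-1],[[31,-12.6,0],-0.98,-1],[[35.5,-14.5,0],-1.12,-1]]' 40; python3 -c "
from h import *
st();go(555,-312,150,87)"
```

```text
time: 1.05
tool_pos: [0.5044, -0.3561, 0.2227]
tool_rot: [2.334, 2.102, -0.0]
force: [0.9, -0.4, -0.3]
gripper_width: 0.999
t 1.05 pos [ 504.4 -356.1  222.7] toolx [ 0.105  0.995 -0.001] yaw x-axis deg 84.0 z [ 0.    -0.001 -1.   ] F [ 0.9 -0.4 -0.3] w 86.9 q [ 0.91  0.28 -0.41  1.53  0.11  1.36  0.38]
shift cm [4.91 4.57 7.27] ('turn rad', -0.052)
```

```bash
python3 -m pendant '[[[2.5,2.3,2],-0.05,-1],[[4.9,4.6,5],-0.05,-1],[[4.9,4.6,7.3],-0.05,-1],[[4.9,4.6,7.3],-0.05,-1],[[4.9,4.6,7.3],-0.05,-1],[[4.9,4.6,7.3],-0.05,-1],[[4.9,4.6,7.3],-0.05,-1],[[4.9,4.6,7.3],-0.05,-1]]'; python3 -c "
from h import *
st();c=wrist();save(c,'w1');print(proj(c,[.555,-.312,.062]))"
```

```text
time: 1.85
tool_pos: [0.5546, -0.3147, 0.1509]
tool_rot: [2.287, 2.151, 0.0]
force: [-0.1, 0.3, 0.5]
gripper_width: 0.999
t 1.85 pos [ 554.6 -314.7  150.9] toolx [ 0.061  0.998 -0.001] yaw x-axis deg 86.49 z [ 0.002 -0.001 -1.   ] F [-0.1  0.3  0.5] w 86.9 q [ 0.82  0.37 -0.44  1.57  0.16  1.24  0.3 ]
(np.float64(321.63217604380316), np.float64(202.84404476068386))
```

View pics/w1.png

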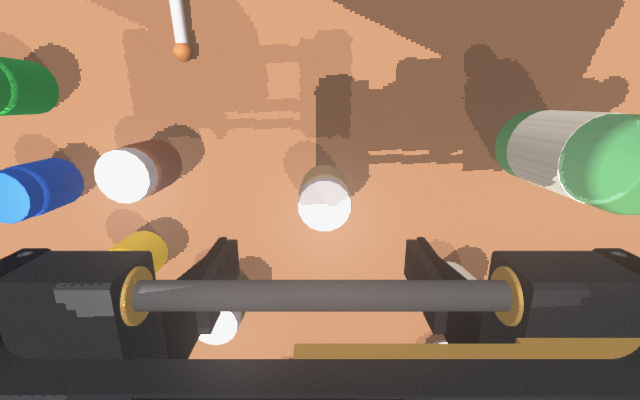

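```bash
python3 -m pendant '[[[0.1,0.2,4],0,-1],[[0.1,0.2,8.5],0,-1],[[0.1,0.2,11.5],0,-1],[[0.1,0.2,12.5],0,-1],[[0.1,0.2,12.5],0,-0.4],[[0.1,0.2,12.5],0,1],[[0.1,0.2,12.5],0,1],[[0.1,0.2,12.5],0,1]]' 20;python3 -c "
from h import *
st()"
```

```text
time: 2.7
tool_pos: [0.5577, -0.3135, 0.0265]
tool_rot: [2.285, 2.152, 0.001]
force: [-0.5, -1.3, -0.6]
gripper_width: 0.723
t 2.7 pos [ 557.7 -313.5   26.5] toolx [ 0.06   0.998 -0.002] yaw x-axis deg 86.56 z [ 0.003 -0.002 -1.   ] F [-0.5 -1.3 -0.6] w 62.9 q [ 0.8   0.49 -0.41  1.67  0.22  1.03  0.25]
```

```bash
python3 -m pendant '[[[0,0,0],0,1],[[0,0,0],0,1],[[0,0,0],0,1],[[0,0,0],0,1],[[0,0,-3],0,1],[[0,0,-8],0,1],[[0,0,-13],0,1],[[0,0,-17.5],0,1]]';python3 -c "
from h import *
st();go(643,-92,200,87.5)"
```

```text
time: 3.5
tool_pos: [0.5563, -0.3126, 0.2014]
tool_rot: [-2.287, -2.154, 0.0]
force: [1.2, -1.0, -1.4]
gripper_width: 0.501
t 3.5 pos [ 556.3 -312.6  201.4] toolx [0.06  0.998 0.   ] yaw x-axis deg 86.57 z [-0.  0. -1.] F [ 1.2 -1.  -1.4] w 43.6 q [ 0.82  0.34 -0.45  1.5   0.15  1.34  0.3 ]
shift cm [22.54  7.34  0.14] ('turn rad', -0.016)
```

```bash
python3 -m pendant '[[[3.5,1.1,0],-0.016,1],[[8,2.5,0],-0.016,1],[[12.5,4,0],-0.016,1],[[17,5.5,0],-0.016,1],[[20.5,6.7,0],-0.016,1],[[22.4,7.3,0],-0.016,1],[[22.4,7.3,0],-0.016,1],[[22.4,7.3,0],-0.016,1]]';python3 -c "
from h import *
st();c=wrist();save(c,'w2')
for X in [(-32,190),(32,190),(-32,-190),(32,-190)]:
  a=np.radians(-2.4);p=np.array([648.8+X[0]*np.cos(a)-X[1]*np.sin(a),25.8+X[0]*np.sin(a)+X[1]*np.cos(a),85])/1000;print(X,p,proj(c,p))"
```

```text
time: 4.3
tool_pos: [0.6424, -0.0937, 0.1988]
tool_rot: [-2.268, -2.173, 0.002]
force: [0.2, -0.4, -1.0]
gripper_width: 0.505
t 4.3 pos [642.4 -93.7 198.8] toolx [ 0.043  0.999 -0.001] yaw x-axis deg 87.53 z [-0.001 -0.001 -1.   ] F [ 0.2 -0.4 -1. ] w 43.9 q [ 0.52  0.38 -0.55  1.47  0.2   1.35 -0.08]
(-32, 190) [0.62478444 0.21697336 0.085     ] (np.float64(268.9566698668767), np.float64(-309.4550212837431))
(32, 190) [0.6887283  0.21429332 0.085     ] (np.float64(377.85476266617206), np.float64(-309.97768236457466))
(-32, -190) [ 0.6088717  -0.16269332  0.085     ] (np.float64(288.07008958356266), np.float64(272.34940664010844))
(32, -190) [ 0.67281556 -0.16537336  0.085     ] (np.float64(358.8619636010984), np.float64(272.29836116560404))
```

View pics/w2.png

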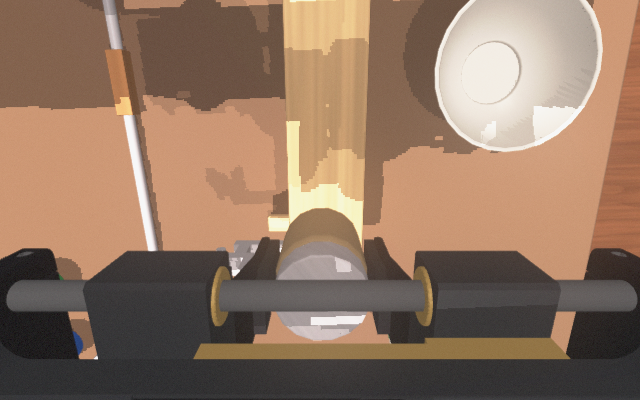

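```bash
cat >> h.py <<'E'
def edges(c,rows,lo,hi,z=.085):
    "plank edges per row by hue/saturation mask, longest run -> ledge line points"
    hsv=cv2.cvtColor(c["frame"],cv2.COLOR_RGB2HSV)
    f=c["frame"].astype(float); out=[]
    for r in rows:
        y=(f[r,:,0]-f[r,:,2]) ; g=f[r,:,1]/(f[r,:,0]+1)
        m=(g>0.78)&(f[r,:,2]/(f[r,:,0]+1)<0.75); k=[i for i in range(lo,hi) if m[i]]
        if k: out.append((r,k[0],k[-1]))
    return out
E
python3 - <<'E'
from h import *
import cv2
c=wrist();o=edges(c,range(0,215,15),255,400);print(o)
for r,a,b in o: 
    A=ray(c,a-.5,r,.085)*1000;B=ray(c,b+.5,r,.085)*1000;print(r,np.round(A[:2],1),np.round(B[:2],1),np.round((A+B)[:2]/2,1))
E
```

```text
[(0, 282, 369), (15, 271, 369), (30, 280, 369), (45, 261, 368), (60, 255, 367), (75, 286, 366), (90, 275, 366), (105, 286, 365), (120, 286, 364), (135, 287, 365), (150, 287, 360), (165, 288, 363), (180, 288, 363), (195, 345, 362), (210, 289, 362)]
0 [619.9  54.1] [683.4  51.2] [651.7  52.7]
15 [611.1  44.8] [683.4  41.5] [647.3  43.1]
30 [616.9  34.6] [683.3  31.5] [650.1  33.1]
45 [601.9  25.1] [682.5  21.4] [642.2  23.3]
60 [596.4  14.9] [681.7  11. ] [639.  13.]
75 [619.    3.2] [6.808e+02 4.000e-01] [649.9   1.8]
90 [609.6  -7.2] [680.7 -10.5] [645.2  -8.9]
105 [617.3 -18.8] [679.9 -21.6] [648.6 -20.2]
120 [616.4 -30.2] [679. -33.] [647.7 -31.6]
135 [616.4 -41.9] [679.7 -44.8] [648.  -43.4]
150 [615.5 -53.9] [675.5 -56.6] [645.5 -55.3]
165 [615.4 -66.2] [677.8 -69.1] [646.6 -67.6]
180 [614.4 -78.8] [677.7 -81.7] [646.  -80.3]
195 [661.5 -93.9] [676.7 -94.6] [669.1 -94.3]
210 [ 613.3 -105.1] [ 676.5 -107.9] [ 644.9 -106.5]
```

```bash
python3 -m pendant '[[[0,0.27,1.5],0,1],[[0,0.27,4.5],0,1],[[0,0.27,7],0,1],[[0,0.27,8],0,1],[[0,0.27,8.4],0,1],[[0,0.27,8.6],0,1],[[0,0.27,8.7],0,1],[[0,0.27,8.7],0,1]]';python3 -c "
from h import *
st()"
```

```text
time: 5.2
tool_pos: [0.6462, -0.0938, 0.1136]
tool_rot: [2.269, 2.171, 0.002]
force: [0.2, 0.5, -1.3]
gripper_width: 0.502
t 5.2 pos [646.2 -93.8 113.6] toolx [ 0.044  0.999 -0.   ] yaw x-axis deg 87.47 z [ 0.002 -0.    -1.   ] F [ 0.2  0.5 -1.3] w 43.6 q [ 0.51  0.45 -0.53  1.56  0.24  1.2  -0.11]
```

```bash
python3 -m pendant '[[[0,0,0.05],0,1],[[0,0,0.1],0,1],[[0,0,0.15],0,1],[[0,0,0.2],0,1],[[0,0,0.23],0,1],[[0,0,0.23],0,1],[[0,0,0.23],0,1],[[0,0,0.23],0,1]]';python3 -c "
from h import *
st()"
```

```text
time: 6.0
tool_pos: [0.6455, -0.0937, 0.1102]
tool_rot: [2.27, 2.172, -0.0]
force: [0.7, 0.0, -1.4]
gripper_width: 0.499
t 6.0 pos [645.5 -93.7 110.2] toolx [ 0.044  0.999 -0.   ] yaw x-axis deg 87.48 z [ 0. -0. -1.] F [ 0.7  0.  -1.4] w 43.5 q [ 0.51  0.45 -0.53  1.56  0.24  1.19 -0.11]
```

```bash
python3 -m pendant '[[[0,0,0.05],0,1],[[0,0,0.05],0,1],[[0,0,0.1],0,1],[[0,0,0.1],0,1],[[0,0,0.15],0,1],[[0,0,0.15],0,1],[[0,0,0.15],0,1],[[0,0,0.15],0,1]]';python3 -c "
from h import *
st()"
```

```text
time: 6.8
tool_pos: [0.6456, -0.0937, 0.11]
tool_rot: [2.269, 2.172, -0.0]
force: [-3.8, 0.6, 7.6]
gripper_width: 0.501
t 6.8 pos [645.6 -93.7 110. ] toolx [ 0.044  0.999 -0.001] yaw x-axis deg 87.48 z [ 0.    -0.001 -1.   ] F [-3.8  0.6  7.6] w 43.6 q [ 0.51  0.45 -0.53  1.56  0.24  1.19 -0.11]
```

```bash
python3 -m pendant '[[[0,0,-0.06],0,1],[[0,0,-0.06],0,-0.3],[[0,0,-0.06],0,-0.5],[[0,0,-0.06],0,-0.7],[[0,0,-2],0,-1],[[0,0,-6],0,-1],[[0,0,-9],0,-1],[[0,0,-10],0,-1]]';python3 -c "
from h import *
st();c=wrist();save(c,'w3');go(456,-414,140,87.5)"
```

```text
time: 7.6
tool_pos: [0.6475, -0.0936, 0.2125]
tool_rot: [2.266, 2.169, 0.006]
force: [0.1, 0.2, 0.5]
gripper_width: 0.979
t 7.6 pos [647.5 -93.6 212.5] toolx [ 0.044  0.999 -0.001] yaw x-axis deg 87.48 z [ 0.006 -0.001 -1.   ] F [0.1 0.2 0.5] w 85.1 q [ 0.52  0.38 -0.55  1.44  0.2   1.37 -0.08]
shift cm [-32.84 -17.75   7.17] ('turn rad', -0.0)
```

View pics/w3.png

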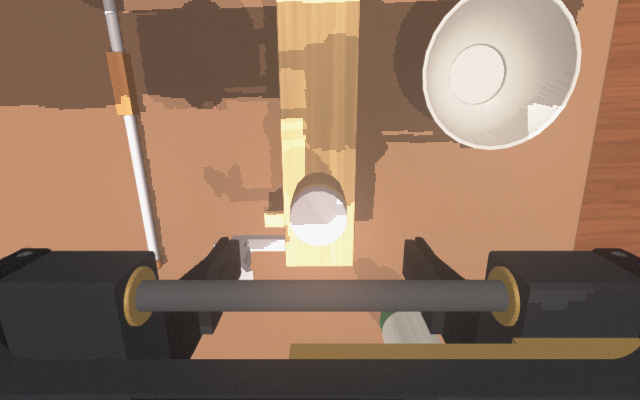

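```bash
python3 -m pendant '[[[-4,-2.2,0],0,-1],[[-8.4,-4.5,0],0,-1],[[-12.8,-6.9,0],0,-1],[[-17.2,-9.3,0],0,-1],[[-21.6,-11.7,0],0,-1],[[-26,-14.1,0],0,-1],[[-30,-16.2,0],0,-1],[[-32.8,-17.7,2],0,-1]]';python3 -m pendant '[[[0,0,2],0,-1],[[0,0,4],0,-1],[[0,0,5.2],0,-1],[[0,0,5.2],0,-1],[[0,0,5.2],0,-1],[[0,0,5.2],0,-1],[[0,0,5.2],0,-1],[[0,0,5.2],0,-1]]';python3 -c "
from h import *
st();c=wrist();save(c,'w4');print(proj(c,[.456,-.414,.062]))"
```

```text
time: 8.45
tool_pos: [0.4521, -0.4182, 0.1894]
tool_rot: [2.272, 2.165, -0.003]
force: [-0.1, 0.3, 0.6]
gripper_width: 1.001
time: 9.25
tool_pos: [0.4547, -0.4138, 0.1376]
tool_rot: [2.268, 2.171, -0.0]
force: [-0.4, -0.3, -0.5]
gripper_width: 1.002
t 9.25 pos [ 454.7 -413.8  137.6] toolx [ 0.044  0.999 -0.001] yaw x-axis deg 87.49 z [ 0.001 -0.001 -1.   ] F [-0.4 -0.3 -0.5] w 87.2 q [ 1.    0.32 -0.37  1.64  0.12  1.2   0.56]
(np.float64(323.2163863936478), np.float64(211.63690314470935))
```

View pics/w4.png

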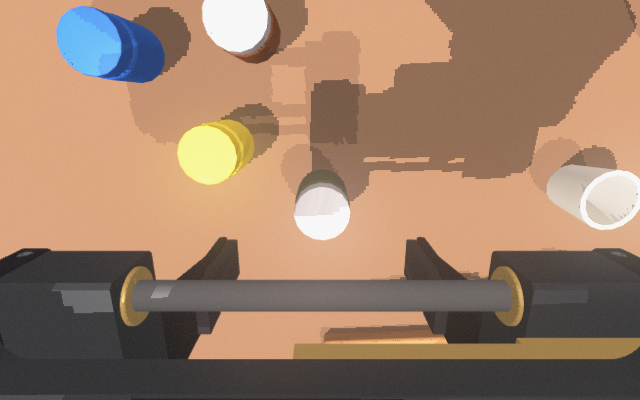

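```bash
python3 -m pendant '[[[0,0.1,4],0,-1],[[0,0.1,8],0,-0.5],[[0,0.1,10.5],0,-0.3],[[0,0.1,11.2],0,-0.2],[[0,0.1,11.2],0,1],[[0,0.1,11.2],0,1],[[0,0.1,11.2],0,1],[[0,0.1,11.2],0,1]]' 20;python3 -c "
from h import *
st()"
```

```text
time: 10.1
tool_pos: [0.4561, -0.4146, 0.0268]
tool_rot: [2.268, 2.17, -0.001]
force: [-0.6, 0.6, 3.8]
gripper_width: 0.498
t 10.1 pos [ 456.1 -414.6   26.8] toolx [ 0.044  0.999 -0.002] yaw x-axis deg 87.47 z [ 0.002 -0.002 -1.   ] F [-0.6  0.6  3.8] w 43.4 q [ 0.98  0.44 -0.35  1.73  0.18  1.    0.52]
```

```bash
python3 -m pendant '[[[0,0,0],0,1],[[0,0,-3],0,1],[[0,0,-8],0,1],[[0,0,-13],0,1],[[2,1,-17],0,1],[[6,2.7,-17.5],0,1],[[10.4,4.7,-17.5],0,1],[[14.8,6.6,-17.5],0,1]]' ;python3 -c "
from h import *
st();go(648,-34,200,87.5)"
```

```text
time: 10.9
tool_pos: [0.5283, -0.2674, 0.2005]
tool_rot: [2.27, 2.17, 0.0]
force: [-0.2, 0.6, -1.4]
gripper_width: 0.502
t 10.9 pos [ 528.3 -267.4  200.5] toolx [ 0.045  0.999 -0.001] yaw x-axis deg 87.41 z [ 0.001 -0.001 -1.   ] F [-0.2  0.6 -1.4] w 43.7 q [ 0.83  0.24 -0.47  1.62  0.11  1.31  0.29]
shift cm [23.86 10.9   0.05] ('turn rad', -0.001)
```

```bash
python3 -m pendant '[[[4,1.8,0],0,1],[[8.4,3.8,0],0,1],[[12.8,5.8,0],0,1],[[17.2,7.8,0],0,1],[[21,9.6,0],0,1],[[23.5,10.7,0],0,1],[[23.5,10.7,0],0,1],[[23.5,10.7,0],0,1]]' ;python3 -c "
from h import *
st();go(648,-34,113,87.5)"
```

```text
time: 11.7
tool_pos: [0.6447, -0.0379, 0.1994]
tool_rot: [-2.268, -2.174, 0.001]
force: [-0.3, -1.2, -1.3]
gripper_width: 0.501
t 11.7 pos [644.7 -37.9 199.4] toolx [ 0.042  0.999 -0.   ] yaw x-axis deg 87.58 z [-0.001 -0.    -1.   ] F [-0.3 -1.2 -1.3] w 43.6 q [ 0.47  0.38 -0.59  1.48  0.21  1.35 -0.17]
shift cm [0.41 0.32 8.64] ('turn rad', 0.001)
```

```bash
python3 -m pendant '[[[0.2,0.15,1.5],0,1],[[0.4,0.3,4.5],0,1],[[0.4,0.3,7],0,1],[[0.4,0.3,8.2],0,1],[[0.4,0.3,8.5],0,1],[[0.4,0.3,8.6],0,1],[[0.4,0.3,8.7],0,1],[[0.4,0.3,8.7],0,1]]';python3 -c "
from h import *
st()"
```

```text
time: 12.5
tool_pos: [0.6489, -0.0348, 0.114]
tool_rot: [2.269, 2.171, 0.002]
force: [-0.2, -0.2, -0.9]
gripper_width: 0.498
t 12.5 pos [648.9 -34.8 114. ] toolx [ 0.044  0.999 -0.   ] yaw x-axis deg 87.47 z [ 0.002 -0.    -1.   ] F [-0.2 -0.2 -0.9] w 43.3 q [ 0.45  0.45 -0.57  1.57  0.25  1.2  -0.21]
```

```bash
python3 -m pendant '[[[0,0,0.05],0,1],[[0,0,0.1],0,1],[[0,0,0.15],0,1],[[0,0,0.18],0,1],[[0,0,0.21],0,1],[[0,0,0.24],0,1],[[0,0,0.24],0,1],[[0,0,0.24],0,1]]';python3 -c "
from h import *
st()"
```

```text
time: 13.3
tool_pos: [0.6484, -0.0346, 0.1118]
tool_rot: [2.269, 2.171, 0.0]
force: [-3.4, -0.5, 6.6]
gripper_width: 0.499
t 13.3 pos [648.4 -34.6 111.8] toolx [ 0.044  0.999 -0.   ] yaw x-axis deg 87.48 z [ 0.001 -0.    -1.   ] F [-3.4 -0.5  6.6] w 43.4 q [ 0.45  0.45 -0.57  1.57  0.26  1.2  -0.21]
```

```bash
python3 -m pendant '[[[0,0,-0.05],0,1],[[0,0,-0.05],0,-0.2],[[0,0,-0.05],0,-0.5],[[0,0,-0.05],0,-0.7],[[0,0,-2],0,-0.8],[[0,0,-6],0,-1],[[0,0,-9],0,-1],[[0,0,-9.5],0,-1]]';python3 -c "
from h import *
st();go(408,-281,140,87.5)"
```

```text
time: 14.1
tool_pos: [0.6505, -0.0344, 0.2098]
tool_rot: [2.266, 2.168, 0.008]
force: [-0.2, 0.5, 0.7]
gripper_width: 0.976
t 14.1 pos [650.5 -34.4 209.8] toolx [ 0.044  0.999 -0.   ] yaw x-axis deg 87.48 z [ 0.007 -0.    -1.   ] F [-0.2  0.5  0.7] w 84.9 q [ 0.46  0.38 -0.59  1.46  0.21  1.36 -0.18]
shift cm [-25.7  -23.19   6.82] ('turn rad', -0.0)
```

```bash
python3 -m pendant '[[[-2.8,-2.5,0],0,-1],[[-6,-5.4,0],0,-1],[[-9.3,-8.4,0],0,-1],[[-12.6,-11.4,0],0,-1],[[-15.9,-14.3,0],0,-1],[[-19.2,-17.3,0],0,-1],[[-22.5,-20.2,0],0,-1],[[-25.6,-23,2],0,-1]]';python3 -m pendant '[[[0,0,2],0,-1],[[0,0,4],0,-1],[[0,0,5],0,-1],[[0,0,5],0,-1],[[0,0,5],0,-1],[[0,0,5],0,-1],[[0,0,5],0,-1],[[0,0,5],0,-1]]';python3 -c "
from h import *
st();c=wrist();save(c,'w5');print(proj(c,[.408,-.281,.062]));go(408,-281,25.5,87.5)"
```

```text
time: 14.9
tool_pos: [0.4068, -0.2828, 0.1869]
tool_rot: [2.267, 2.168, 0.0]
force: [1.4, -1.1, -0.1]
gripper_width: 1.002
time: 15.7
tool_pos: [0.4075, -0.2806, 0.136]
tool_rot: [2.269, 2.171, 0.0]
force: [0.4, -0.2, -0.3]
gripper_width: 1.003
t 15.7 pos [ 407.5 -280.6  136. ] toolx [ 0.044  0.999 -0.001] yaw x-axis deg 87.49 z [ 0.001 -0.001 -1.   ] F [ 0.4 -0.2 -0.3] w 87.3 q [ 0.94  0.07 -0.41  1.93  0.03  1.15  0.48]
(np.float64(322.20726575414), np.float64(212.7686850150567))
shift cm [-0.04  0.05 11.04] ('turn rad', -0.0)
```

View pics/w5.png

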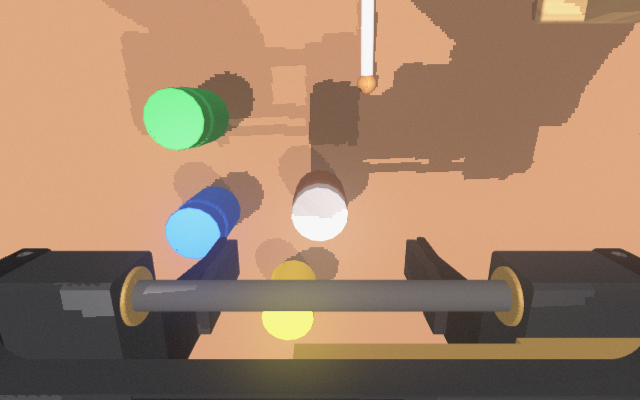

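```bash
python3 -m pendant '[[[0,0,0],0,-0.4],[[0,0,2],0,-0.4],[[0,0,5],0,-0.4],[[0,0,9],0,-0.4],[[0,0,11],0,-0.3],[[0,0,11],0,1],[[0,0,11],0,1],[[0,0,11],0,1]]' 20;python3 -c "
from h import *
st();go(650.5,26,200,87.5)"
```

```text
time: 16.55
tool_pos: [0.408, -0.2811, 0.0268]
tool_rot: [2.268, 2.17, 0.0]
force: [0.6, 1.1, -2.3]
gripper_width: 0.501
t 16.55 pos [ 408.  -281.1   26.8] toolx [ 0.044  0.999 -0.001] yaw x-axis deg 87.47 z [ 0.002 -0.002 -1.   ] F [ 0.6  1.1 -2.3] w 43.6 q [ 0.92  0.21 -0.4   2.03  0.1   0.92  0.42]
shift cm [ 31.73  22.9  -17.33] ('turn rad', -0.0)
```

```bash
python3 -m pendant '[[[0,0,0],0,1],[[0,0,-3],0,1],[[0,0,-8],0,1],[[0,0,-13],0,1],[[2,1.4,-17],0,1],[[5.3,3.8,-17.5],0,1],[[8.8,6.4,-17.5],0,1],[[12.4,9,-17.5],0,1]]' ; python3 -m pendant '[[[3.5,2.5,0],0,1],[[7,5,0],0,1],[[10.5,7.6,0],0,1],[[14,10.1,0],0,1],[[17,12.2,0],0,1],[[19,13.7,0],0,1],[[19.3,13.9,0],0,1],[[19.3,13.9,0],0,1]]' ;python3 -c "
from h import *
st();go(650.5,26,114,87.5)"
```

```text
time: 17.35
tool_pos: [0.5036, -0.1598, 0.2021]
tool_rot: [2.269, 2.168, 0.001]
force: [-0.2, -0.1, -2.6]
gripper_width: 0.496
time: 18.15
tool_pos: [0.6498, 0.0271, 0.2005]
tool_rot: [-2.268, -2.174, -0.0]
force: [-0.1, 0.2, -2.7]
gripper_width: 0.499
t 18.15 pos [649.8  27.1 200.5] toolx [0.042 0.999 0.   ] yaw x-axis deg 87.57 z [-0.  0. -1.] F [-0.1  0.2 -2.7] w 43.4 q [ 0.41  0.4  -0.65  1.46  0.25  1.36 -0.3 ]
shift cm [-0.1   0.07  8.65] ('turn rad', 0.001)
```

```bash
python3 -m pendant '[[[-0.1,0.07,1.5],0,1],[[-0.1,0.07,4.5],0,1],[[-0.1,0.07,7],0,1],[[-0.1,0.07,8.2],0,1],[[-0.1,0.07,8.5],0,1],[[-0.1,0.07,8.6],0,1],[[-0.1,0.07,8.7],0,1],[[-0.1,0.07,8.75],0,1]]';python3 -m pendant '[[[0,0,0.04],0,1],[[0,0,0.08],0,1],[[0,0,0.1],0,1],[[0,0,0.13],0,1],[[0,0,0.16],0,1],[[0,0,0.16],0,1],[[0,0,0.16],0,1],[[0,0,0.16],0,1]]'
```

```text
time: 18.95
tool_pos: [0.6512, 0.0253, 0.1141]
tool_rot: [2.269, 2.171, 0.002]
force: [-0.1, 0.9, -1.6]
gripper_width: 0.5
time: 19.75
tool_pos: [0.6505, 0.0253, 0.1116]
tool_rot: [2.27, 2.172, 0.0]
force: [-0.9, 0.4, 1.5]
gripper_width: 0.503
```

Contact. Release and go back over to j4; first a fresh top view.

```bash
python3 -m pendant '[[[0,0,0],0,-0.2],[[0,0,0],0,-0.4],[[0,0,0],0,-0.6],[[0,0,0],0,-0.8],[[0,0,-2],0,-1],[[0,0,-6],0,-1],[[0,0,-9],0,-1],[[0,0,-9.5],0,-1]]';python3 -c "
from h import *
st();c=camera('top');save(c,'t2');go(427,299,200,87.5)"
```

```text
time: 20.55
tool_pos: [0.6528, 0.0259, 0.2111]
tool_rot: [2.266, 2.169, 0.009]
force: [-0.1, -0.4, 0.4]
gripper_width: 0.99
t 20.55 pos [652.8  25.9 211.1] toolx [0.044 0.999 0.001] yaw x-axis deg 87.48 z [ 0.008  0.    -1.   ] F [-0.1 -0.4  0.4] w 86.1 q [ 0.42  0.4  -0.66  1.45  0.25  1.37 -0.29]
shift cm [ 26.32 -23.7    0.84] ('turn rad', -0.0)
```

View pics/t2.png

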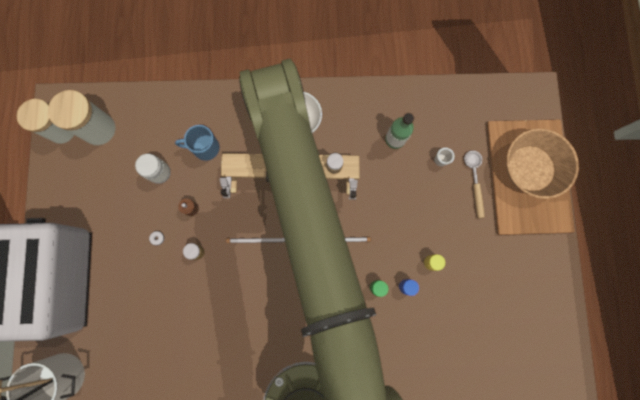

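```bash
python3 -m pendant '[[[2.8,-2.5,0],0,-1],[[6,-5.4,0],0,-1],[[9.3,-8.4,0],0,-1],[[12.6,-11.4,0],0,-1],[[15.9,-14.3,0],0,-1],[[19.2,-17.3,0],0,-1],[[22.7,-20.4,0],0,-1],[[26,-23.4,2],0,-1]]';python3 -m pendant '[[[0.3,-0.2,2],0,-1],[[0.3,-0.2,4],0,-1],[[0.3,-0.2,5],0,-1],[[0.3,-0.2,5],0,-1],[[0.3,-0.2,5],0,-1],[[0.3,-0.2,5],0,-1],[[0.3,-0.2,5],0,-1],[[0.3,-0.2,5],0,-1]]';python3 -c "
from h import *
st();c=wrist();save(c,'w6');print(proj(c,[.427,.300,.062]));go(427,300,25.5,87.5)"
```

```text
time: 21.4
tool_pos: [0.4277, 0.2973, 0.1871]
tool_rot: [2.269, 2.171, 0.005]
force: [1.5, 1.1, -0.7]
gripper_width: 1.003
time: 22.2
tool_pos: [0.4267, 0.2985, 0.1368]
tool_rot: [2.27, 2.171, 0.002]
force: [-1.0, 0.1, 0.5]
gripper_width: 0.997
t 22.2 pos [426.7 298.5 136.8] toolx [0.044 0.999 0.   ] yaw x-axis deg 87.46 z [ 0.001  0.    -1.   ] F [-1.   0.1  0.5] w 86.7 q [ 0.14  0.19 -0.87  1.86  0.16  1.17 -0.83]
(np.float64(321.833942223214), np.float64(209.9809396083861))
shift cm [ 0.16  0.03 11.12] ('turn rad', -0.001)
```

View pics/w6.png

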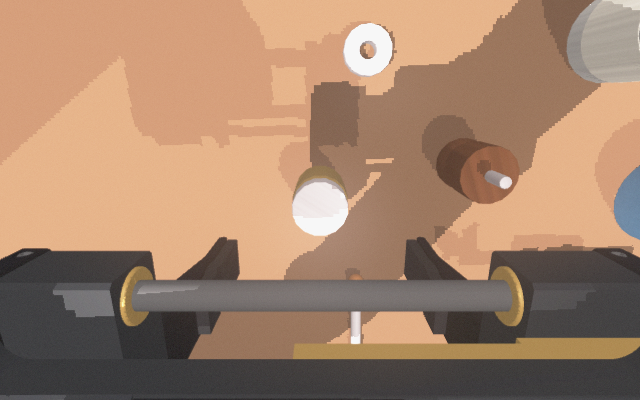

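```bash
python3 -m pendant '[[[0.1,0,3],0,-0.6],[[0.1,0,7.5],0,-0.4],[[0.1,0,10.3],0,-0.3],[[0.1,0,11],0,-0.3],[[0.1,0,11],0,1],[[0.1,0,11],0,1],[[0.1,0,11],0,1],[[0.1,0,11],0,1]]' 20;python3 -c "
from h import *
st();go(653,86,200,87.5)"
```

```text
time: 23.05
tool_pos: [0.4274, 0.3003, 0.0279]
tool_rot: [2.269, 2.171, 0.005]
force: [-1.2, -0.6, 3.9]
gripper_width: 0.5
t 23.05 pos [427.4 300.3  27.9] toolx [0.044 0.999 0.001] yaw x-axis deg 87.48 z [ 0.003  0.001 -1.   ] F [-1.2 -0.6  3.9] w 43.5 q [ 0.06  0.35 -0.82  1.95  0.31  0.97 -0.95]
shift cm [-20.39  23.53 -17.17] ('turn rad', -0.0)
```

```bash
python3 -m pendant '[[[0,0,0],0,1],[[0,0,-3],0,1],[[0,0,-8],0,1],[[0,0,-13],0,1],[[-1,1.2,-17],0,1],[[-3.5,4,-17.5],0,1],[[-6.4,7.4,-17.5],0,1],[[-9.3,10.8,-17.5],0,1]]' ; python3 -m pendant '[[[-3,3.4,0],0,1],[[-5.8,6.7,0],0,1],[[-8.4,9.7,0],0,1],[[-10.2,11.8,0],0,1],[[-11,12.7,0],0,1],[[-11,12.7,0],0,1],[[-11,12.7,0],0,1],[[-11,12.7,0],0,1]]' ;python3 -c "
from h import *
st();c=wrist();save(c,'w7');go(653,86,114,87.5)"
```

```text
time: 23.85
tool_pos: [0.5313, 0.2005, 0.2025]
tool_rot: [2.267, 2.171, 0.002]
force: [0.8, 0.1, -1.1]
gripper_width: 0.499
time: 24.65
tool_pos: [0.6509, 0.0887, 0.2017]
tool_rot: [-2.266, -2.176, -0.0]
force: [0.1, 0.2, -1.3]
gripper_width: 0.502
t 24.65 pos [650.9  88.7 201.7] toolx [0.041 0.999 0.001] yaw x-axis deg 87.67 z [-0.     0.001 -1.   ] F [ 0.1  0.2 -1.3] w 43.7 q [ 0.35  0.43 -0.7   1.44  0.28  1.37 -0.41]
shift cm [-0.24  0.21  8.78] ('turn rad', 0.003)
```

View pics/w7.png

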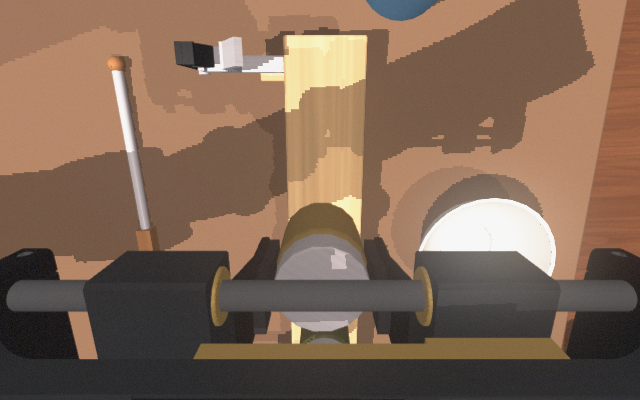

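```bash
python3 -m pendant '[[[-0.2,0.2,1.5],0,1],[[-0.2,0.2,4.5],0,1],[[-0.2,0.2,7],0,1],[[-0.2,0.2,8.2],0,1],[[-0.2,0.2,8.5],0,1],[[-0.2,0.2,8.6],0,1],[[-0.2,0.2,8.7],0,1],[[-0.2,0.2,8.8],0,1]]';python3 -m pendant '[[[0,0,0.04],0,1],[[0,0,0.08],0,1],[[0,0,0.1],0,1],[[0,0,0.13],0,1],[[0,0,0.16],0,1],[[0,0,0.16],0,1],[[0,0,0.16],0,1],[[0,0,0.16],0,1]]'; python3 - <<'E'
from h import *
im=cv2.imread('pics/w7.png')[:,:,::-1]
# pose when taken
T=np.array(camera("wrist")["tool_from_camera"])
c=dict(frame=im,fx=340.18,fy=340.18,cx=321.38,cy=201.61)
Rt=Ro.from_rotvec([-2.266,-2.176,0]).as_matrix();o=Rt@T[:3,3]+np.array([.6509,.0887,.2017]);c["R"]=(Rt@T[:3,:3]).T;c["t"]=-c["R"]@o
for p in [(285,37),(367,36),(288,170),(364,170)]: print(p,np.round(ray(c,*p,.085)*1000,1))
E
```

```text
time: 25.5
tool_pos: [0.6549, 0.0844, 0.1145]
tool_rot: [2.269, 2.171, 0.003]
force: [-0.1, 1.1, -0.7]
gripper_width: 0.498
time: 26.3
tool_pos: [0.6544, 0.0841, 0.113]
tool_rot: [2.269, 2.171, 0.001]
force: [-2.5, -0.2, 6.7]
gripper_width: 0.501
(285, 37) [628.6 214.1  85. ]
(367, 36) [690.1 212.3  85. ]
(288, 170) [623.9 112.9  85. ]
(364, 170) [687.2 110.3  85. ]
```

```bash
python3 -m pendant '[[[0,0,-0.05],0,-0.2],[[0,0,-0.05],0,-0.4],[[0,0,-0.05],0,-0.6],[[0,0,-0.05],0,-0.8],[[0,0,-2],0,-1],[[0,0,-6],0,-1],[[0,0,-9],0,-1],[[0,0,-9.5],0,-1]]';python3 -c "
from h import *
st()
c=camera('top');save(c,'t3')
hsv=cv2.cvtColor(c['frame'],cv2.COLOR_RGB2HSV)
u,v=156,238
m=np.zeros(hsv.shape[:2],np.uint8); w=hsv[v-25:v+25,u-25:u+25]
m[v-25:v+25,u-25:u+25]=((w[...,1]<45)&(w[...,2]>95))*255
ct=max(cv2.findContours(m,cv2.RETR_EXTERNAL,cv2.CHAIN_APPROX_NONE)[0],key=cv2.contourArea)
print(cv2.minEnclosingCircle(ct));e=cv2.minEnclosingCircle(ct)[0];print(ray(c,*e,.016))
go(552,312,200,87.5)"
```

```text
time: 27.15
tool_pos: [0.6562, 0.0851, 0.2112]
tool_rot: [2.267, 2.169, 0.009]
force: [1.4, 0.7, 0.4]
gripper_width: 0.994
t 27.15 pos [656.2  85.1 211.2] toolx [0.044 0.999 0.001] yaw x-axis deg 87.49 z [ 0.007  0.001 -1.   ] F [1.4 0.7 0.4] w 86.5 q [ 0.35  0.43 -0.7   1.42  0.28  1.38 -0.4 ]
((156.0757598876953, 237.71212768554688), 7.436546802520752)
[0.46673178 0.41202518 0.016     ]
shift cm [ 22.25 -11.35   0.95] ('turn rad', -0.0)
```

```bash
python3 -m pendant '[[[4,-2,0],0,-1],[[8,-4,0],0,-1],[[12,-6.1,0],0,-1],[[16,-8.2,0],0,-1],[[20,-10.2,0],0,-1],[[22.2,-11.4,1],0,-1],[[22.2,-11.4,4],0,-1],[[22.2,-11.4,6],0,-1]]';python3 -m pendant '[[[0,0,0.5],0,-1],[[0,0,0.5],0,-1],[[0,0,0.5],0,-1],[[0,0,0.5],0,-1],[[0,0,0.5],0,-1],[[0,0,0.5],0,-1],[[0,0,0.5],0,-1],[[0,0,0.5],0,-1]]';python3 -c "
from h import *
st();c=wrist();save(c,'w8');print(proj(c,[.552,.312,.055]),proj(c,[.552,.312,.078]))"
```

```text
time: 28.0
tool_pos: [0.5478, 0.3116, 0.1437]
tool_rot: [-2.266, -2.175, 0.005]
force: [-0.4, -0.8, -1.3]
gripper_width: 0.997
time: 28.8
tool_pos: [0.5499, 0.3109, 0.1418]
tool_rot: [2.27, 2.172, 0.0]
force: [0.2, 0.1, -0.1]
gripper_width: 0.999
t 28.8 pos [549.9 310.9 141.8] toolx [ 0.044  0.999 -0.   ] yaw x-axis deg 87.48 z [ 0. -0. -1.] F [ 0.2  0.1 -0.1] w 86.9 q [ 0.04  0.44 -0.77  1.58  0.32  1.25 -0.83]
(np.float64(324.15711330442986), np.float64(205.6723933892306)) (np.float64(324.40370839171106), np.float64(215.28248086542357))
```

View pics/w8.png

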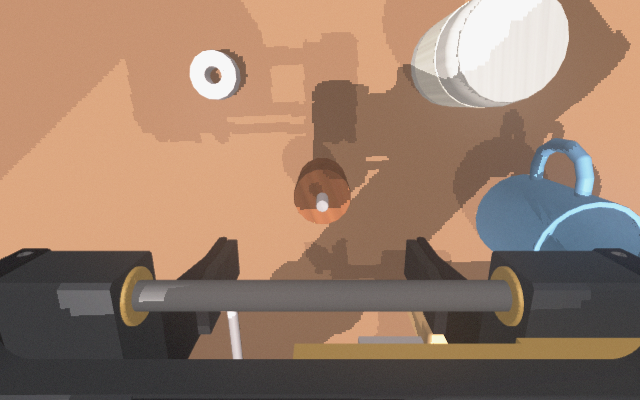

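```bash
python3 -m pendant '[[[0.8,0,3],0,-0.6],[[0.8,0,7],0,-0.4],[[0.8,0,10.5],0,-0.3],[[0.8,0,12],0,-0.2],[[0.8,0,12],0,-0.1],[[0.8,0,12],0,1],[[0.8,0,12],0,1],[[0.8,0,12],0,1]]' 6;python3 -m pendant '[[[0,0,0],0,1],[[0,0,0],0,1],[[0,0,0],0,1],[[0,0,0],0,1],[[0,0,0],0,1],[[0,0,0],0,1],[[0,0,0],0,1],[[0,0,0],0,1]]' 6;python3 -c "
from h import *
st()"
```

```text
time: 29.65
tool_pos: [0.5514, 0.3197, 0.0235]
tool_rot: [2.269, 2.171, 0.005]
force: [-0.6, -0.2, 0.6]
gripper_width: 0.503
time: 30.45
tool_pos: [0.5513, 0.3197, 0.0234]
tool_rot: [2.269, 2.171, 0.004]
force: [-1.1, -0.1, 7.4]
gripper_width: 0.502
t 30.45 pos [551.3 319.7  23.4] toolx [0.044 0.999 0.001] yaw x-axis deg 87.48 z [ 0.003  0.001 -1.   ] F [-1.1 -0.1  7.4] w 43.7 q [-0.01  0.57 -0.72  1.67  0.42  1.06 -0.9 ]
```

```bash
python3 -m pendant '[[[0,0,0],0,-0.1],[[0,0,0],0,-0.2],[[0,0,-0.5],0,-0.4],[[0,0,-5],-0.1,-0.4],[[0,0,-7],-0.24,-0.4],[[0,0,-9],-0.38,-0.4],[[0,0,-9],-0.52,-0.4],[[0,0,-9],-0.66,-0.4]]';python3 -m pendant '[[[0,0,0],-0.14,-0.4],[[0,0,0],-0.28,-0.4],[[0,0,0],-0.42,-0.4],[[0,0,0],-0.56,-0.4],[[0,0,0],-0.7,-0.4],[[0,0,0],-0.84,-0.4],[[0,0,0],-0.91,-0.4],[[0,0,0],-0.91,-0.4]]'; python3 -c "
from h import *
st();c=wrist();save(c,'w9');print(proj(c,[.551,.319,.055]),proj(c,[.551,.319,.078]));go(551.3,319,24,177.5)"
```

```text
time: 31.25
tool_pos: [0.5507, 0.319, 0.1127]
tool_rot: [1.435, 2.793, 0.001]
force: [-0.3, -0.3, -0.1]
gripper_width: 0.698
time: 32.05
tool_pos: [0.5502, 0.3186, 0.1114]
tool_rot: [-0.071, -3.14, 0.0]
force: [-0.6, 0.1, -0.4]
gripper_width: 0.702
t 32.05 pos [550.2 318.6 111.4] toolx [-0.999  0.045  0.001] yaw x-axis deg 177.43 z [-0.001  0.    -1.   ] F [-0.6  0.1 -0.4] w 61.0 q [ 0.22  0.6  -1.07  1.59  0.55  1.28  0.58]
(np.float64(321.4572637901293), np.float64(221.05807792420498)) (np.float64(321.4724467621404), np.float64(233.5527524119564))
shift cm [-0.11  0.04  8.75] ('turn rad', -0.003)
```

View pics/w9.png

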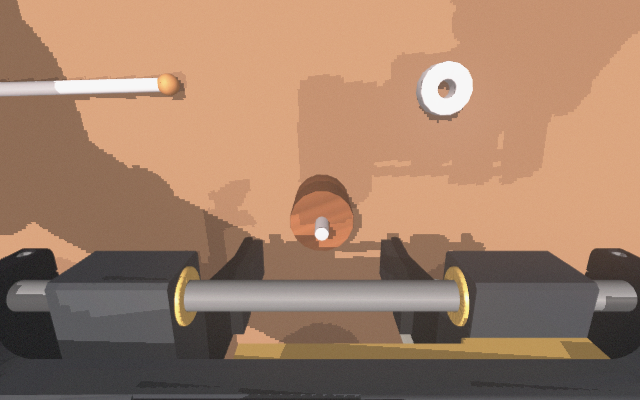

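```bash
cat >> h.py <<'E'
def ring(c,u,v,r=40,z=.016):
    hsv=cv2.cvtColor(c["frame"],cv2.COLOR_RGB2HSV); m=np.zeros(hsv.shape[:2],np.uint8)
    w=hsv[max(0,v-r):v+r,u-r:u+r]; m[max(0,v-r):v+r,u-r:u+r]=((w[...,1]<35)&(w[...,2]>200))*255
    ct,hi=cv2.findContours(m,cv2.RETR_CCOMP,cv2.CHAIN_APPROX_NONE)
    for k in sorted(ct,key=cv2.contourArea)[-3:]:
        if len(k)>6:
            e=cv2.fitEllipse(k); print("ell",np.round(e[0],1),np.round(e[1],1),np.round(ray(c,*e[0],z)*1000,1))
E
python3 - <<'E'
from h import *
c=wrist();ring(c,445,90)
E
```

```text
ell [446.1  87.6] [18.3 21.2] [467.2 413.   16. ]
ell [446.   87.3] [49.4 54.4] [467.  412.9  16. ]
```

```bash
python3 -m pendant '[[[2,-2.2,-1],0,-0.4],[[4.5,-5,-1],0,-0.4],[[7.5,-8.3,0],0,-0.4],[[8.4,-9.3,0],0,-0.4],[[8.4,-9.3,0],0,-0.4],[[8.4,-9.3,0],0,-0.4],[[8.4,-9.3,0],0,-0.4],[[8.4,-9.3,0],0,-0.4]]';python3 -c "
from h import *
st();c=wrist();save(c,'w10');u,v=proj(c,[.467,.413,.016]);print(u,v);ring(c,int(u),int(v));go(467,413,4,177.5)"
```

```text
time: 32.95
tool_pos: [0.4628, 0.231, 0.112]
tool_rot: [0.069, 3.14, 0.002]
force: [-0.1, 0.3, -1.0]
gripper_width: 0.702
t 32.95 pos [462.8 231.  112. ] toolx [-0.999  0.044 -0.   ] yaw x-axis deg 177.47 z [ 0.     0.002 -1.   ] F [-0.1  0.3 -1. ] w 61.1 q [ 0.57  0.36 -1.24  1.88  0.37  1.16  0.72]
550.2742215096897 198.40607896494893
ell [527.4 193.6] [3.1 6.2] [462.2 394.4  16. ]
ell [550.6 197.3] [12.6 17.3] [466.1 413.1  16. ]
ell [547.8 196.5] [47.5 51.3] [465.3 410.8  16. ]
shift cm [ 0.36 18.19 10.81] ('turn rad', -0.0)
```

View pics/w10.png

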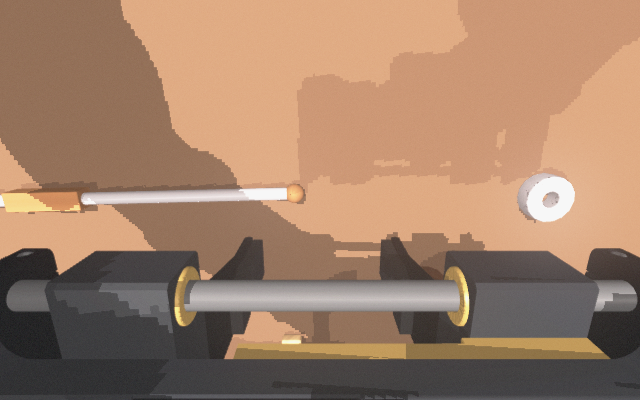

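```bash
python3 -m pendant '[[[0,3,0],0,-0.4],[[0,7.5,0],0,-0.4],[[0,12,0],0,-0.4],[[0,16,0],0,-0.4],[[0,18.2,0],0,-0.4],[[0,18.2,0],0,-0.4],[[0,18.2,0],0,-0.4],[[0,18.2,0],0,-0.4]]';python3 -c "
from h import *
st();c=wrist();save(c,'w11');u,v=proj(c,[.467,.413,.016]);print(u,v);ring(c,int(u),int(v));go(467,413,4,177.5)"
```

```text
time: 33.8
tool_pos: [0.4708, 0.4104, 0.1112]
tool_rot: [-0.072, -3.14, 0.002]
force: [0.1, -0.0, 0.5]
gripper_width: 0.701
t 33.8 pos [470.8 410.4 111.2] toolx [-0.999  0.046  0.   ] yaw x-axis deg 177.37 z [-0.    -0.001 -1.   ] F [ 0.1 -0.   0.5] w 61.0 q [ 0.05  0.58 -1.08  1.62  0.54  1.27  0.39]
324.12774579060596 198.91847902764988
ell [324.1 199.1] [16.1 17.7] [467.1 413.   16. ]
ell [324.1 198.9] [44.6 46.1] [467. 413.  16.]
shift cm [ 0.41  0.28 10.73] ('turn rad', -0.003)
```

View pics/w11.png

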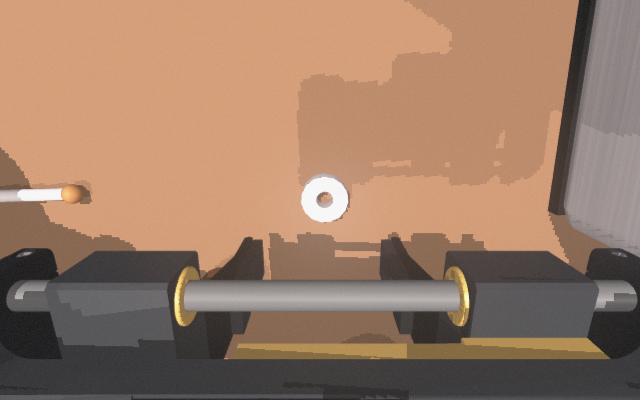

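```bash
python3 -m pendant '[[[0.2,0.1,3],0,-0.4],[[0.4,0.3,7],0,-0.4],[[0.4,0.3,9.8],0,-0.3],[[0.4,0.3,10.6],0,-0.1],[[0.4,0.3,10.7],0,1],[[0.4,0.3,10.7],0,1],[[0.4,0.3,10.7],0,1],[[0.4,0.3,10.7],0,1]]' 12;python3 -m pendant '[[[0,0,0],0,1],[[0,0,0],0,1],[[0,0,0],0,1],[[0,0,0],0,1],[[0,0,0],0,1],[[0,0,0],0,1],[[0,0,0],0,1],[[0,0,0],0,1]]' 12;python3 -c "
from h import *
st()"
```

```text
time: 34.65
tool_pos: [0.4673, 0.4153, 0.0061]
tool_rot: [0.071, 3.139, 0.002]
force: [0.4, 0.9, 2.6]
gripper_width: 0.435
time: 35.45
tool_pos: [0.4673, 0.4153, 0.006]
tool_rot: [0.071, 3.139, 0.001]
force: [0.2, -0.7, 5.6]
gripper_width: 0.434
t 35.45 pos [467.3 415.3   6. ] toolx [-0.999  0.045 -0.002] yaw x-axis deg 177.42 z [ 0.002  0.001 -1.   ] F [ 0.2 -0.7  5.6] w 37.7 q [-0.02  0.69 -0.99  1.7   0.64  1.11  0.31]
```

```bash
python3 -m pendant '[[[0,0,-2],0,1],[[0,0,-6],0,1],[[0,0,-10],0,1],[[-1,-1,-12],0,1],[[-3.5,-4,-12.4],0,1],[[-6.5,-7.6,-12.4],0,1],[[-8,-9.2,-12.4],0,1],[[-8,-9.2,-12.4],0,1]]' 25;python3 -c "
from h import *
st();go(551.3,319,100,177.5)"
```

```text
time: 36.25
tool_pos: [0.546, 0.3145, 0.1291]
tool_rot: [0.083, 3.139, -0.003]
force: [0.2, -0.1, -1.0]
gripper_width: 0.428
t 36.25 pos [546.  314.5 129.1] toolx [-0.999  0.053 -0.001] yaw x-axis deg 176.98 z [ 0.001 -0.002 -1.   ] F [ 0.2 -0.1 -1. ] w 37.2 q [ 0.23  0.57 -1.08  1.59  0.52  1.3   0.59]
shift cm [-0.5   0.49  2.91] ('turn rad', -0.009)
```

```bash
python3 -m pendant '[[[-0.3,0.3,1],-0.005,1],[[-0.4,0.3,2],-0.005,1],[[-0.4,0.3,3],-0.005,1],[[-0.4,0.3,3],-0.005,1],[[-0.4,0.3,3],-0.005,1],[[-0.4,0.3,3],-0.005,1],[[-0.4,0.3,3],-0.005,1],[[-0.4,0.3,3],-0.005,1]]';python3 -c "
from h import *
st();c=wrist();save(c,'w12');print(proj(c,[.551,.319,.078]),proj(c,[.551,.319,.055]));go(551.3,319,62,177.5)"
```

```text
time: 37.05
tool_pos: [0.5466, 0.3222, 0.099]
tool_rot: [0.063, 3.14, 0.0]
force: [0.4, 1.0, -0.7]
gripper_width: 0.422
t 37.05 pos [546.6 322.2  99. ] toolx [-0.999  0.04  -0.001] yaw x-axis deg 177.72 z [ 0.001  0.    -1.   ] F [ 0.4  1.  -0.7] w 36.7 q [ 0.21  0.61 -1.06  1.61  0.56  1.25  0.57]
(np.float64(315.63767142835985), np.float64(247.3992066402808)) (np.float64(316.1944585714763), np.float64(232.87430181241052))
shift cm [-0.48 -0.3   3.69] ('turn rad', 0.004)
```

View pics/w12.png

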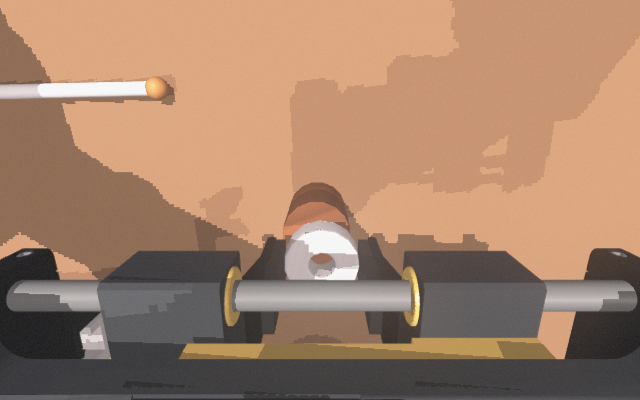

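```bash
python3 - <<'E'
from h import *
c=wrist(); s=observe()
p=s["tool_pos"]; R=Ro.from_rotvec(s["tool_rot"]).as_matrix()
for dx in (-5,0,5):
  for h in (10,-6):
    print(dx,h,np.round(proj(c,p+R@np.array([dx/1000,0,-h/1000])),1))
f=c["frame"]; cv2.imwrite("pics/w12z.png",cv2.resize(f[170:300,240:400],None,fx=4,fy=4,interpolation=cv2.INTER_CUBIC)[:,:,::-1])
st()
E
```

```text
-5 10 [320.5 273.7]
-5 -6 [320.6 259.4]
0 10 [320.5 264.6]
0 -6 [320.6 251. ]
5 10 [320.5 255.4]
5 -6 [320.6 242.5]
t 37.15 pos [546.6 322.1  98.9] toolx [-0.999  0.04  -0.   ] yaw x-axis deg 177.71 z [ 0. -0. -1.] F [-0.2 -0.6  0.2] w 36.7 q [ 0.21  0.61 -1.06  1.61  0.56  1.25  0.57]
```

View pics/w12z.png

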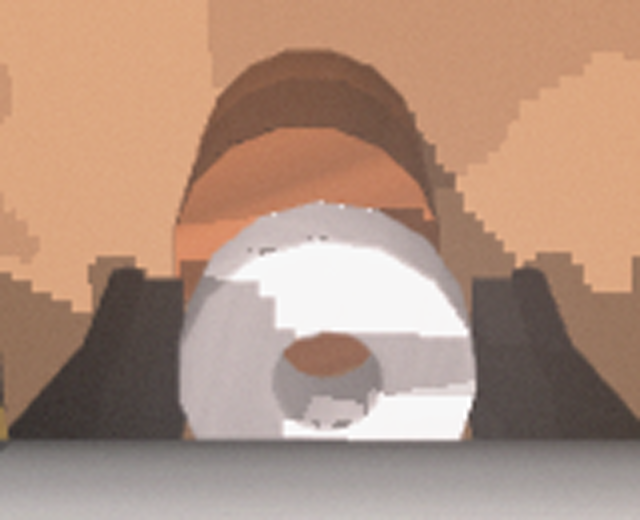

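```bash
python3 -m pendant '[[[-0.25,-0.2,0.3],0.004,1],[[-0.46,-0.33,0.6],0.004,1],[[-0.46,-0.33,0.6],0.004,1],[[-0.46,-0.33,0.6],0.004,1],[[-0.46,-0.33,0.6],0.004,1],[[-0.46,-0.33,0.6],0.004,1],[[-0.46,-0.33,0.6],0.004,1],[[-0.46,-0.33,0.6],0.004,1]]' 25;python3 -c "
from h import *
st();go(551.2,318.8,62,177.5)
c=wrist();f=c['frame']; cv2.imwrite('pics/w13z.png',cv2.resize(f[170:300,240:400],None,fx=4,fy=4,interpolation=cv2.INTER_CUBIC)[:,:,::-1])"
```

```text
time: 37.95
tool_pos: [0.5508, 0.3186, 0.0927]
tool_rot: [0.069, 3.141, -0.0]
force: [-0.7, -0.4, -0.2]
gripper_width: 0.424
t 37.95 pos [550.8 318.6  92.7] toolx [-0.999  0.044 -0.   ] yaw x-axis deg 177.5 z [ 0. -0. -1.] F [-0.7 -0.4 -0.2] w 36.9 q [ 0.21  0.62 -1.05  1.61  0.56  1.25  0.57]
shift cm [-0.03  0.02  3.07] ('turn rad', -0.0)
```

View pics/w13z.png

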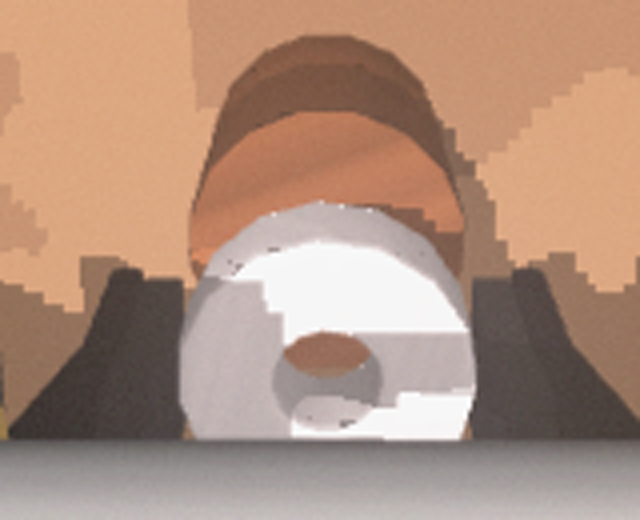

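```bash
python3 -m pendant '[[[-0.03,0.02,0.3],0,1],[[-0.03,0.02,0.6],0,1],[[-0.03,0.02,0.8],0,1],[[-0.03,0.02,1.0],0,1],[[-0.03,0.02,1.2],0,1],[[-0.03,0.02,1.4],0,1],[[-0.03,0.02,1.5],0,1],[[-0.03,0.02,1.5],0,1]]' ;python3 -c "
from h import *
st();go(551.2,318.8,62,177.5)
c=wrist();f=c['frame']; cv2.imwrite('pics/w14z.png',cv2.resize(f[170:300,240:400],None,fx=4,fy=4,interpolation=cv2.INTER_CUBIC)[:,:,::-1])"
```

```text
time: 38.8
tool_pos: [0.5511, 0.3187, 0.0774]
tool_rot: [-0.069, -3.141, 0.0]
force: [0.4, -0.1, -0.4]
gripper_width: 0.427
t 38.8 pos [551.1 318.7  77.4] toolx [-0.999  0.044  0.   ] yaw x-axis deg 177.49 z [-0. -0. -1.] F [ 0.4 -0.1 -0.4] w 37.2 q [ 0.2   0.63 -1.04  1.62  0.58  1.22  0.57]
shift cm [-0.01  0.01  1.54] ('turn rad', -0.0)
```

View pics/w14z.png

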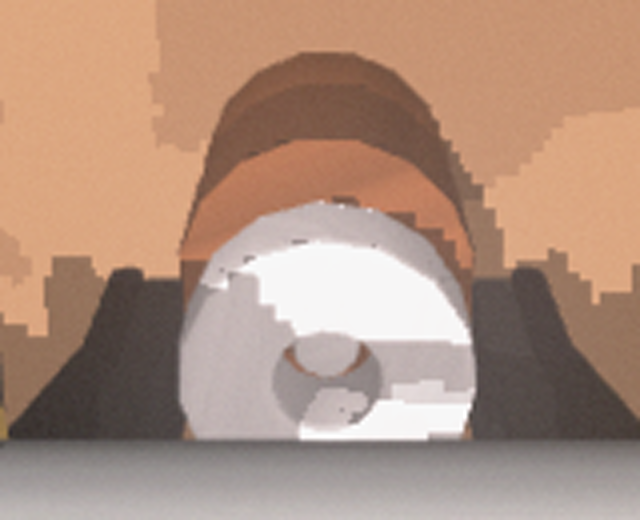

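Spindle tip is visible inside the hole, no contact force. Continue down to the shoulder.

```bash
python3 -m pendant '[[[0,0,0.3],0,1],[[0,0,0.6],0,1],[[0,0,0.9],0,1],[[0,0,1.2],0,1],[[0,0,1.4],0,1],[[0,0,1.5],0,1],[[0,0,1.55],0,1],[[0,0,1.55],0,1]]' ;python3 -c "
from h import *
st()"
```

```text
time: 39.65
tool_pos: [0.5512, 0.3188, 0.0621]
tool_rot: [0.069, 3.141, -0.0]
force: [0.3, 0.1, -0.8]
gripper_width: 0.422
t 39.65 pos [551.2 318.8  62.1] toolx [-0.999  0.044 -0.   ] yaw x-axis deg 177.49 z [ 0. -0. -1.] F [ 0.3  0.1 -0.8] w 36.7 q [ 0.19  0.65 -1.03  1.64  0.59  1.2   0.56]
```

```bash
python3 -m pendant '[[[0,0,0.05],0,1],[[0,0,0.08],0,1],[[0,0,0.1],0,1],[[0,0,0.12],0,1],[[0,0,0.15],0,1],[[0,0,0.15],0,1],[[0,0,0.15],0,1],[[0,0,0.15],0,1]]' ;python3 -c "
from h import *
st()"
```

```text
time: 40.45
tool_pos: [0.5513, 0.3189, 0.0611]
tool_rot: [0.069, 3.14, 0.0]
force: [-1.9, -1.5, 4.2]
gripper_width: 0.429
t 40.45 pos [551.3 318.9  61.1] toolx [-0.999  0.044 -0.   ] yaw x-axis deg 177.49 z [ 0.  0. -1.] F [-1.9 -1.5  4.2] w 37.3 q [ 0.19  0.65 -1.03  1.64  0.59  1.2   0.56]
```

```bash
python3 -m pendant '[[[0,0,-0.03],0,0],[[0,0,-0.03],0,-0.2],[[0,0,-0.03],0,-0.4],[[0,0,-0.03],0,-0.6],[[0,0,-0.5],0,-0.6],[[0,0,-4],0.14,-0.5],[[0,0,-7],0.28,-0.5],[[0,0,-8],0.42,-0.5]]' 20;python3 -m pendant '[[[0,0,0],0.14,-0.5],[[0,0,0],0.28,-0.5],[[0,0,0],0.42,-0.5],[[0,0,0],0.56,-0.5],[[0,0,0],0.7,-0.5],[[0,0,0],0.84,-0.5],[[0,0,0],0.98,-0.5],[[0,0,0],1.12,-0.5]]';python3 -m pendant '[[[0,0,0],0.03,-0.5],[[0,0,0],0.03,-0.5],[[0,0,0],0.03,-0.5],[[0,0,0],0.03,-0.5],[[0,0,0],0.03,-0.5],[[0,0,0],0.03,-0.5],[[0,0,0],0.03,-0.5],[[0,0,0],0.03,-0.5]]' ;python3 -c "
from h import *
st();c=wrist();save(c,'w15');print(proj(c,[.551,.319,.071]));go(551.2,318.9,20,87.5)"
```

```text
time: 41.25
tool_pos: [0.5523, 0.3204, 0.1444]
tool_rot: [0.729, 3.052, 0.006]
force: [0.6, -0.2, 0.3]
gripper_width: 0.752
time: 42.05
tool_pos: [0.551, 0.319, 0.1409]
tool_rot: [-2.242, -2.201, -0.0]
force: [0.5, 0.5, 0.3]
gripper_width: 0.748
time: 42.85
tool_pos: [0.5512, 0.3188, 0.1406]
tool_rot: [2.268, 2.173, -0.0]
force: [0.2, 0.4, 0.5]
gripper_width: 0.746
t 42.85 pos [551.2 318.8 140.6] toolx [ 0.043  0.999 -0.   ] yaw x-axis deg 87.55 z [-0. -0. -1.] F [0.2 0.4 0.5] w 64.9 q [ 0.03  0.45 -0.78  1.57  0.33  1.26 -0.84]
(np.float64(321.31878630546674), np.float64(213.9359900199988))
shift cm [1.000e-02 0.000e+00 1.206e+01] ('turn rad', 0.001)
```

View pics/w15.png

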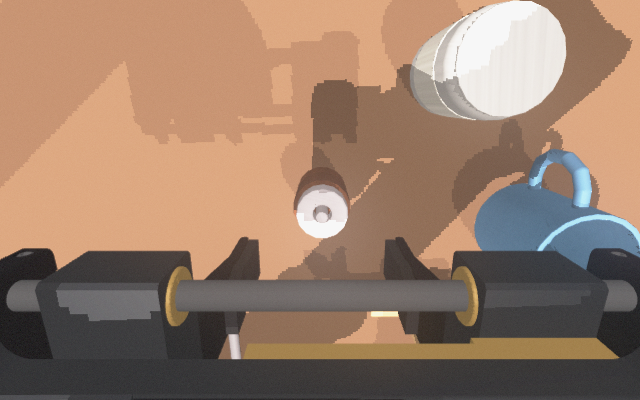

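```bash
python3 -m pendant '[[[0,0,3],0,-0.5],[[0,0,7],0,-0.4],[[0,0,10.5],0,-0.3],[[0,0,12],0,-0.2],[[0,0,12.2],0,-0.1],[[0,0,12.2],0,1],[[0,0,12.2],0,1],[[0,0,12.2],0,1]]' 20;python3 -m pendant '[[[0,0,0],0,1],[[0,0,0],0,1],[[0,0,-1],0,1],[[0,0,-4],0,1],[[0,0,-8],0,1],[[0,0,-13],0,1],[[0,0,-17.5],0,1],[[0,0,-18],0,1]]';python3 -c "
from h import *
st();go(657,145,205,87.5)"
```

```text
time: 43.7
tool_pos: [0.552, 0.3193, 0.0201]
tool_rot: [2.268, 2.173, 0.003]
force: [-0.1, 0.2, 1.4]
gripper_width: 0.501
time: 44.5
tool_pos: [0.5535, 0.3213, 0.206]
tool_rot: [2.266, 2.171, 0.017]
force: [0.1, 0.6, -2.7]
gripper_width: 0.5
t 44.5 pos [553.5 321.3 206. ] toolx [0.043 0.999 0.006] yaw x-axis deg 87.55 z [ 0.01   0.005 -1.   ] F [ 0.1  0.6 -2.7] w 43.5 q [ 0.05  0.4  -0.8   1.49  0.3   1.36 -0.82]
shift cm [-17.17  11.09   0.11] ('turn rad', 0.001)
```

```bash
python3 -m pendant '[[[-3.5,2.2,0],0,1],[[-7.2,4.6,0],0,1],[[-11,7.1,0],0,1],[[-14.5,9.4,0],0,1],[[-16.7,10.9,0],0,1],[[-17,11.1,0],0,1],[[-17,11.1,0],0,1],[[-17,11.1,0],0,1]]' ;python3 -c "
from h import *
st();go(657,145,110,87.5);c=wrist();save(c,'w16')"
```

```text
time: 45.3
tool_pos: [0.6536, 0.146, 0.1982]
tool_rot: [-2.265, -2.174, 0.001]
force: [-1.0, 1.3, -3.1]
gripper_width: 0.495
t 45.3 pos [653.6 146.  198.2] toolx [0.041 0.999 0.001] yaw x-axis deg 87.66 z [-0.001  0.001 -1.   ] F [-1.   1.3 -3.1] w 43.0 q [ 0.27  0.47 -0.73  1.41  0.31  1.38 -0.51]
shift cm [-0.09  0.36  8.82] ('turn rad', 0.003)
```

View pics/w16.png

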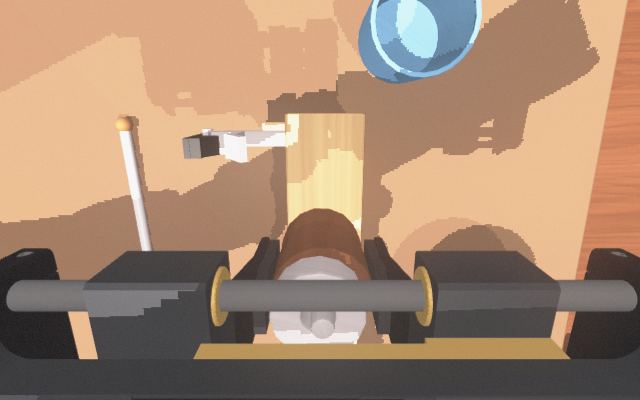

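```bash
python3 - <<'E'
from h import *
c=wrist()
for p in [(286,115),(364,114),(287,200),(361.5,200)]: print(p,np.round(ray(c,*p,.085)*1000,1))
E
python3 -m pendant '[[[-0.1,0.3,1.5],0.003,1],[[-0.1,0.3,4.5],0.003,1],[[-0.1,0.3,7],0.003,1],[[-0.1,0.3,8.2],0.003,1],[[-0.1,0.3,8.6],0.003,1],[[-0.1,0.3,8.8],0.003,1],[[-0.1,0.3,8.9],0.003,1],[[-0.1,0.3,8.9],0.003,1]]';python3 -c "
from h import *
st()"
```

```text
(286, 115) [628.1 215.3  85. ]
(364, 114) [689.6 213.6  85. ]
(287, 200) [624.1 145.6  85. ]
(361.5, 200) [687.1 143.1  85. ]
time: 46.2
tool_pos: [0.6584, 0.1433, 0.1108]
tool_rot: [2.271, 2.169, 0.002]
force: [0.7, -0.4, -3.0]
gripper_width: 0.496
t 46.2 pos [658.4 143.3 110.8] toolx [0.046 0.999 0.   ] yaw x-axis deg 87.37 z [ 0.002  0.    -1.   ] F [ 0.7 -0.4 -3. ] w 43.1 q [ 0.26  0.54 -0.7   1.5   0.36  1.23 -0.54]
```

```bash
python3 -m pendant '[[[0,-0.1,0.1],0,1],[[0,-0.15,0.2],0,1],[[0,-0.17,0.3],0,1],[[0,-0.17,0.35],0,1],[[0,-0.17,0.38],0,1],[[0,-0.17,0.4],0,1],[[0,-0.17,0.4],0,1],[[0,-0.17,0.4],0,1]]';python3 -c "
from h import *
st()"
```

```text
time: 47.0
tool_pos: [0.6561, 0.1431, 0.1056]
tool_rot: [2.272, 2.17, -0.0]
force: [-0.3, 1.1, -0.8]
gripper_width: 0.5
t 47.0 pos [656.1 143.1 105.6] toolx [ 0.046  0.999 -0.   ] yaw x-axis deg 87.36 z [ 0. -0. -1.] F [-0.3  1.1 -0.8] w 43.5 q [ 0.26  0.54 -0.7   1.51  0.36  1.23 -0.54]
```

```bash
python3 -m pendant '[[[0,0,0.03],0,1],[[0,0,0.06],0,1],[[0,0,0.09],0,1],[[0,0,0.09],0,1],[[0,0,0.09],0,1],[[0,0,0.09],0,1],[[0,0,0.09],0,1],[[0,0,0.09],0,1]]';python3 -c "
from h import *
st()"
```

```text
time: 47.8
tool_pos: [0.6561, 0.1431, 0.1051]
tool_rot: [2.272, 2.17, 0.0]
force: [-3.0, -0.6, 2.3]
gripper_width: 0.497
t 47.8 pos [656.1 143.1 105.1] toolx [ 0.046  0.999 -0.   ] yaw x-axis deg 87.37 z [ 0. -0. -1.] F [-3.  -0.6  2.3] w 43.3 q [ 0.26  0.54 -0.7   1.51  0.36  1.22 -0.54]
```

```bash
python3 -m pendant '[[[0,0,-0.03],0,-0.1],[[0,0,-0.03],0,-0.3],[[0,0,-0.03],0,-0.5],[[0,0,-0.03],0,-0.6],[[0,0,-1],0,-0.6],[[0,0,-5],0,-0.7],[[0,0,-9],0,-1],[[0,0,-12],0,-1]]';python3 -c "
from h import *
st();c=wrist();save(c,'w17');c=camera('scene');cv2.imwrite('pics/s2.png',cv2.resize(c['frame'][130:290,230:470],None,fx=3.2,fy=3.2)[:,:,::-1])"
```

```text
time: 48.6
tool_pos: [0.6566, 0.1437, 0.2283]
tool_rot: [2.271, 2.169, 0.004]
force: [0.0, 0.4, 0.7]
gripper_width: 0.945
t 48.6 pos [656.6 143.7 228.3] toolx [0.046 0.999 0.001] yaw x-axis deg 87.38 z [ 0.003  0.001 -1.   ] F [0.  0.4 0.7] w 82.2 q [ 0.27  0.45 -0.73  1.36  0.3   1.43 -0.5 ]
```

View pics/w17.png

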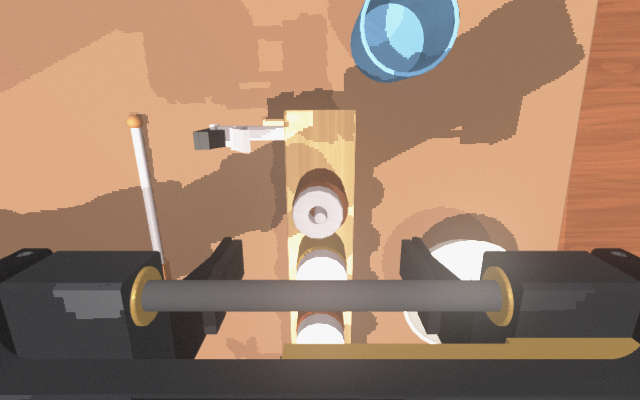

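View pics/s2.png

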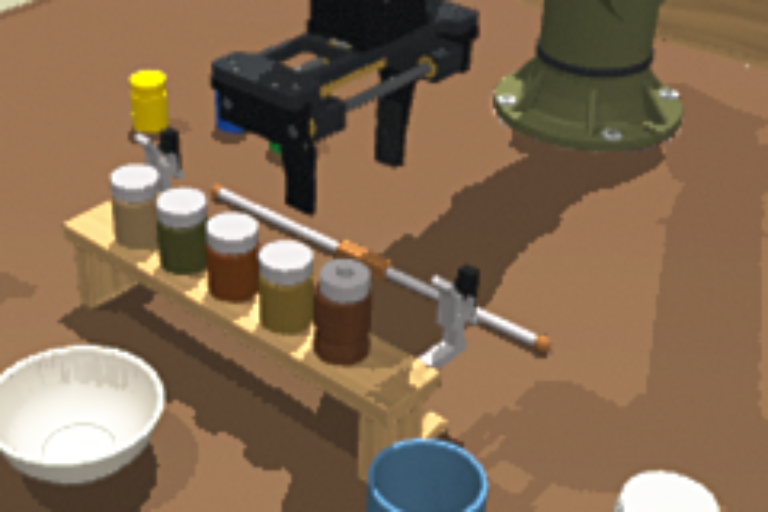

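```bash
python3 - <<'E'
from h import *
pts=np.array([(644.9,-106.5),(646.6,-67.6),(648.6,-20.2),(649.9,1.8),(651.7,52.7),(655.6,144.4),(655.5,111.6),(659.2,214)])
k=np.polyfit(pts[:,1],pts[:,0],1);print(k,np.degrees(np.arctan(k[0])))
y0=24.3;x0=np.polyval(k,y0);a=-np.arctan(k[0])
for yy in(170,0,-170):print(yy,x0-75*np.cos(a)-yy*np.sin(a),y0-75*np.sin(a)+yy*np.cos(a))
go(583,197,228,87.5)
E
```

```text
[4.47731290e-02 6.49651989e+02] 2.5635992157069247
170 583.4188513562742 197.48448590579144
0 575.8150370426524 27.654623961891968
-170 568.2112227290306 -142.17523798200753
shift cm [ 4.88 -7.79  0.28] ('turn rad', -0.002)
```

```bash
python3 -m pendant '[[[1.5,-2.5,0],0,-1],[[3.5,-5.5,0],0,-1],[[4.9,-7.8,0],0,-1],[[4.9,-7.8,0],0,-1],[[4.9,-7.8,0],0,-1],[[4.9,-7.8,0],0,-1],[[4.9,-7.8,0],0,-1],[[4.9,-7.8,0],0,-1]]';python3 -c "
from h import *
st();c=wrist();save(c,'w18')
for z in (.115,.122,.141,.146): print(z,proj(c,[.5834,.1975,z]))
f=c['frame'];cv2.imwrite('pics/w18z.png',cv2.resize(f[130:270,240:400],None,fx=4,fy=4,interpolation=cv2.INTER_CUBIC)[:,:,::-1])"
```

```text
time: 49.5
tool_pos: [0.581, 0.1948, 0.2244]
tool_rot: [-2.273, -2.168, 0.0]
force: [0.4, 0.5, -0.4]
gripper_width: 1.004
t 49.5 pos [581.  194.8 224.4] toolx [0.048 0.999 0.   ] yaw x-axis deg 87.27 z [-0.  0. -1.] F [ 0.4  0.5 -0.4] w 87.3 q [ 0.26  0.33 -0.78  1.52  0.24  1.38 -0.59]
0.115 (np.float64(324.36175922039115), np.float64(195.768429795429))
0.122 (np.float64(324.42606369084103), np.float64(198.06400131791887))
0.141 (np.float64(324.617499456602), np.float64(204.89796619147398))
0.146 (np.float64(324.6724639958216), np.float64(206.86011641363748))
```

View pics/w18z.png

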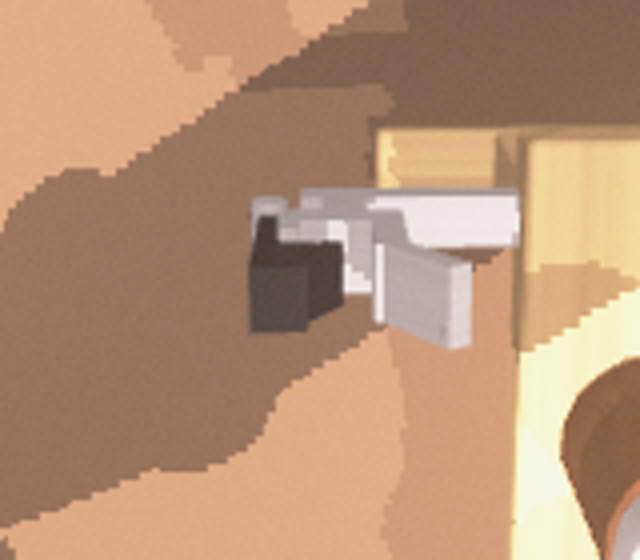

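```bash
python3 -m pendant '[[[-4,-0.2,0],0,-1],[[-8.5,-0.2,0],0,-1],[[-13,-0.2,0],0,-1],[[-17.5,-0.2,0],0,-1],[[-22,-0.2,0],0,-1],[[-26.5,-0.2,0],0,-1],[[-31,-0.2,0],0,-1],[[-33.8,-0.2,0],0,-1]]';python3 -m pendant '[[[0,0,0],0,-1],[[0,0,0],0,-1],[[0,0,0],0,-1],[[0,0,0],0,-1],[[0,0,0],0,-1],[[0,0,0],0,-1],[[0,0,0],0,-1],[[0,0,0],0,-1]]';python3 -c "
from h import *
st();c=wrist();save(c,'w19')
for z in (.115,.122,.141,.146): print(z,proj(c,[.5682,-.1422,z]))
f=c['frame'];cv2.imwrite('pics/w19z.png',cv2.resize(f[130:270,240:400],None,fx=4,fy=4,interpolation=cv2.INTER_CUBIC)[:,:,::-1])"
```

```text
time: 50.35
tool_pos: [0.5621, -0.147, 0.2246]
tool_rot: [2.277, 2.163, -0.002]
force: [0.6, -0.6, -0.1]
gripper_width: 0.997
time: 51.15
tool_pos: [0.5628, -0.1417, 0.2248]
tool_rot: [2.272, 2.17, -0.0]
force: [-0.2, 0.4, 0.2]
gripper_width: 1.007
t 51.15 pos [ 562.8 -141.7  224.8] toolx [ 0.046  0.999 -0.   ] yaw x-axis deg 87.38 z [-0. -0. -1.] F [-0.2  0.4  0.2] w 87.6 q [ 0.74  0.22 -0.62  1.61  0.13  1.35  0.05]
0.115 (np.float64(328.0333428697868), np.float64(199.13208966475372))
0.122 (np.float64(328.1900662468055), np.float64(201.5007330715464))
0.141 (np.float64(328.6564414609086), np.float64(208.54930870200312))
0.146 (np.float64(328.7902923742169), np.float64(210.5722684501427))
```

View pics/w19z.png

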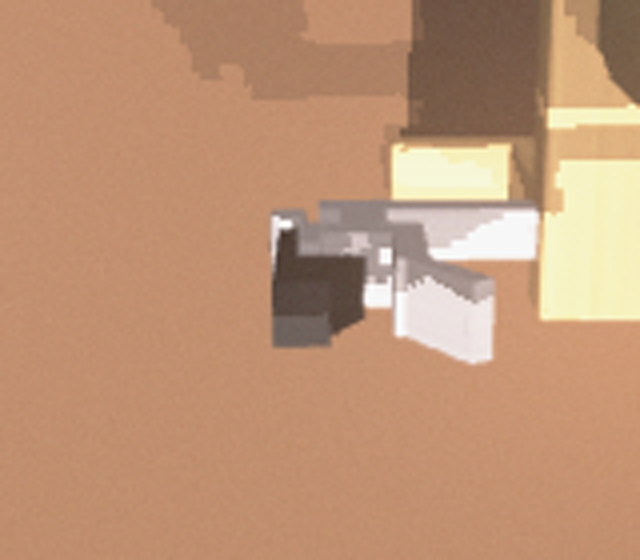

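View pics/w19.png

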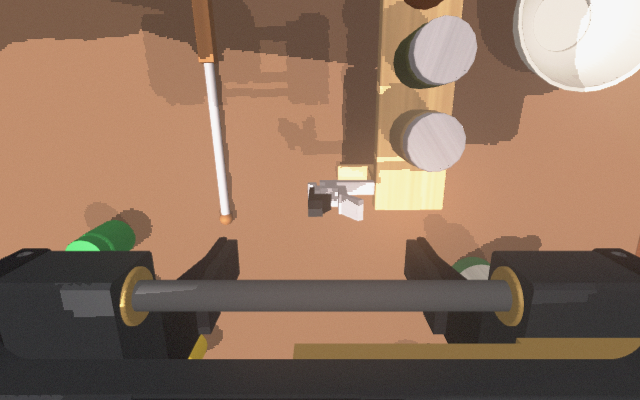

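```bash
python3 -c "
from h import *
go(452,8,150,88.8)"
python3 -m pendant '[[[3.5,-2.8,0],0,-1],[[7,-5.5,0],0,-1],[[10.5,-8.4,2],0,-1],[[14,-11.2,4],0,-1],[[14.5,-11.8,6],0,-1],[[14.5,-11.8,7.5],0,-1],[[14.5,-11.8,7.5],0,-1],[[14.5,-11.8,7.5],0,-1]]';python3 -c "
from h import *
st();c=wrist();save(c,'w20');print(proj(c,[.451,.008,.016]))"
```

```text
shift cm [ 14.46 -11.75   7.47] ('turn rad', -0.025)
time: 52.0
tool_pos: [0.4518, 0.0083, 0.1501]
tool_rot: [2.272, 2.169, 0.0]
force: [0.4, 1.1, -0.1]
gripper_width: 1.004
t 52.0 pos [451.8   8.3 150.1] toolx [0.046 0.999 0.   ] yaw x-axis deg 87.35 z [ 0.  0. -1.] F [ 0.4  1.1 -0.1] w 87.4 q [ 0.68 -0.03 -0.73  1.99 -0.02  1.17 -0.09]
(np.float64(320.64070067018895), np.float64(191.82865726063505))
```

View pics/w20.png

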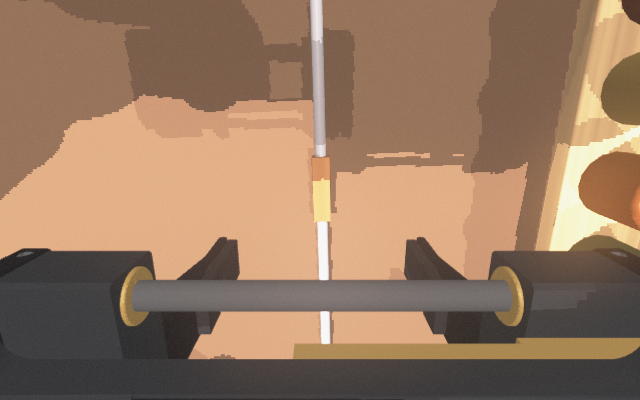

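```bash
python3 - <<'E'
from h import *
c=wrist(); f=c["frame"]
hsv=cv2.cvtColor(f,cv2.COLOR_RGB2HSV)
# rod: low saturation bright, near col 300-340
P=[]
for r in list(range(5,150,8))+list(range(228,272,4)):
    k=[u for u in range(300,342) if hsv[r,u,1]<40 and hsv[r,u,2]>110]
    if len(k)>4: u=(k[0]+k[-1])/2; P.append(ray(c,u,r,.010)[:2]*1000)
P=np.array(P);k=np.polyfit(P[:,1],P[:,0],1);print(len(P),k,np.degrees(np.arctan(k[0])))
a=ray(c,320,157,.016)*1000;b=ray(c,322,221,.016)*1000;print(a,b,(a+b)/2)
yc=(a[1]+b[1])/2;print(yc,np.polyval(k,yc));go(np.polyval(k,yc),yc,4,90-np.degrees(np.arctan(k[0])))
E
```

```text
30 [1.94318731e-02 4.51244419e+02] 1.1132242119489155
[452.55683522  39.39858606  16.        ] [451.53662071 -20.20702985  16.        ] [452.04672797   9.5957781   16.        ]
9.595778104146328 451.4308825363347
shift cm [ 0.14 -0.14 14.67] ('turn rad', -0.027)
```

```bash
python3 -m pendant '[[[0.1,-0.04,4],-0.027,-0.6],[[0.1,-0.04,8.5],-0.027,-0.4],[[0.1,-0.04,12],-0.027,-0.2],[[0.1,-0.04,14],-0.027,0],[[0.1,-0.04,14.6],-0.027,0.2],[[0.1,-0.04,14.7],-0.027,0.3],[[0.1,-0.04,14.7],-0.027,0.4],[[0.1,-0.04,14.7],-0.027,0.4]]' 50;python3 -c "
from h import *
st();go(451.5,9.6,3,88.9)"
```

```text
time: 52.9
tool_pos: [0.4527, 0.0092, 0.0042]
tool_rot: [2.241, 2.198, 0.002]
force: [0.7, -0.2, 1.1]
gripper_width: 0.362
t 52.9 pos [452.7   9.2   4.2] toolx [ 0.019  1.    -0.001] yaw x-axis deg 88.89 z [ 0.003 -0.001 -1.   ] F [ 0.7 -0.2  1.1] w 31.5 q [ 0.61  0.21 -0.73  2.13  0.18  0.86 -0.25]
shift cm [ 0.04 -0.12  0.12] ('turn rad', -0.0)
```

```bash
python3 -m pendant '[[[0,0,0.05],0,1],[[0,0,0.05],0,1],[[0,0,0.05],0,1],[[0,0,0.05],0,1],[[0,0,0.05],0,1],[[0,0,0.05],0,1],[[0,0,0.05],0,1],[[0,0,0.05],0,1]]' 50;python3 -c "
from h import *
st();go(577.3,28,165,87.64)"
```

```text
time: 53.7
tool_pos: [0.4517, 0.0092, 0.0028]
tool_rot: [2.242, 2.2, 0.0]
force: [-0.8, -1.0, 6.0]
gripper_width: 0.178
t 53.7 pos [451.7   9.2   2.8] toolx [ 0.019  1.    -0.001] yaw x-axis deg 88.91 z [ 0.001 -0.001 -1.   ] F [-0.8 -1.   6. ] w 15.5 q [ 0.61  0.21 -0.73  2.13  0.19  0.86 -0.25]
shift cm [  2.11  12.53 -16.21] ('turn rad', 0.022)
```

```bash
python3 -m pendant '[[[0,0,-1],0,1],[[0,0,-4],0,1],[[0,0,-8],0,1],[[0,0,-12],0,1],[[0,0,-15.5],0,1],[[0,0,-17],0,1],[[0,0,-17],0.01,1],[[0,0,-17],0.022,1]]';python3 -m pendant '[[[0.3,2,0],0,1],[[0.9,5,0],0,1],[[1.5,8.5,0],0,1],[[2,11.5,0],0,1],[[2.2,12.4,0],0,1],[[2.2,12.4,0],0,1],[[2.2,12.4,0],0,1],[[2.2,12.4,0],0,1]]';python3 -c "
from h import *
st();go(577.3,28,165,87.64);c=wrist();save(c,'w21');c=camera('scene');cv2.imwrite('pics/s3.png',cv2.resize(c['frame'][130:290,230:470],None,fx=3.2,fy=3.2)[:,:,::-1])"
```

```text
time: 54.5
tool_pos: [0.4506, 0.0094, 0.1716]
tool_rot: [-2.267, -2.174, 0.001]
force: [-0.8, 0.4, -2.0]
gripper_width: 0.178
time: 55.3
tool_pos: [0.5747, 0.0262, 0.1718]
tool_rot: [-2.266, -2.175, 0.003]
force: [0.7, -0.7, -1.4]
gripper_width: 0.18
t 55.3 pos [574.7  26.2 171.8] toolx [ 0.041  0.999 -0.001] yaw x-axis deg 87.66 z [-0.001 -0.001 -1.   ] F [ 0.7 -0.7 -1.4] w 15.6 q [ 0.58  0.28 -0.78  1.69  0.21  1.26 -0.29]
shift cm [0.2  0.26 0.67] ('turn rad', 0.0)
```

View pics/w21.png

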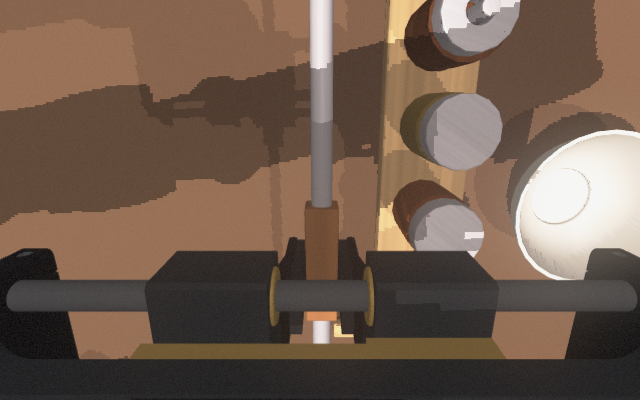

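View pics/s3.png

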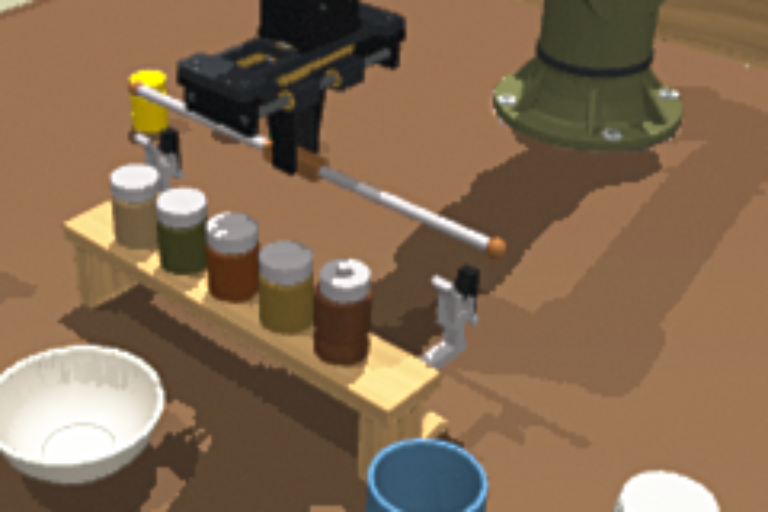

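```bash
python3 -m pendant '[[[0.2,0.26,0],0,1],[[0.2,0.26,0.5],0,1],[[0.2,0.26,1.2],0,1],[[0.2,0.26,1.8],0,1],[[0.2,0.26,2.1],0,1],[[0.2,0.26,2.1],0,1],[[0.2,0.26,2.1],0,1],[[0.2,0.26,2.1],0,1]]' 60;python3 -c "
from h import *
st();go(577.3,28,110,87.64)"
```

```text
time: 56.2
tool_pos: [0.5789, 0.0283, 0.1515]
tool_rot: [2.266, 2.175, 0.001]
force: [-0.1, -0.4, -0.9]
gripper_width: 0.174
t 56.2 pos [578.9  28.3 151.5] toolx [0.041 0.999 0.   ] yaw x-axis deg 87.65 z [ 0.  0. -1.] F [-0.1 -0.4 -0.9] w 15.1 q [ 0.56  0.31 -0.78  1.7   0.23  1.23 -0.31]
shift cm [-0.03 -0.17  4.15] ('turn rad', 0.0)
```

```bash
python3 -m pendant '[[[0,-0.14,0.2],0,1],[[0,-0.14,0.4],0,1],[[0,-0.14,0.7],0,1],[[0,-0.14,0.9],0,1],[[0,-0.14,1.1],0,1],[[0,-0.14,1.3],0,1],[[0,-0.14,1.4],0,1],[[0,-0.14,1.4],0,1]]' 60;python3 -c "
from h import *
st();go(577.3,28,110,87.64)"
```

```text
time: 57.0
tool_pos: [0.5772, 0.0282, 0.137]
tool_rot: [-2.266, -2.175, 0.0]
force: [0.4, 0.0, -0.2]
gripper_width: 0.177
t 57.0 pos [577.2  28.2 137. ] toolx [ 0.041  0.999 -0.   ] yaw x-axis deg 87.65 z [-0. -0. -1.] F [ 0.4  0.  -0.2] w 15.4 q [ 0.56  0.32 -0.77  1.72  0.24  1.2  -0.31]
shift cm [-0.02  0.01  2.7 ] ('turn rad', 0.0)
```

```bash
python3 -m pendant '[[[0,0,0.2],0,1],[[0,0,0.4],0,1],[[0,0,0.6],0,1],[[0,0,0.8],0,1],[[0,0,1.0],0,1],[[0,0,1.2],0,1],[[0,0,1.2],0,1],[[0,0,1.2],0,1]]' 60;python3 -c "
from h import *
st();c=camera('scene');cv2.imwrite('pics/s4.png',cv2.resize(c['frame'][130:290,230:470],None,fx=3.2,fy=3.2)[:,:,::-1])"
```

```text
time: 57.8
tool_pos: [0.5781, 0.0283, 0.1257]
tool_rot: [2.266, 2.175, 0.002]
force: [2.9, 0.5, 1.5]
gripper_width: 0.179
t 57.8 pos [578.1  28.3 125.7] toolx [0.041 0.999 0.   ] yaw x-axis deg 87.65 z [ 0.002  0.    -1.   ] F [2.9 0.5 1.5] w 15.5 q [ 0.56  0.33 -0.77  1.73  0.25  1.18 -0.32]
```

View pics/s4.png

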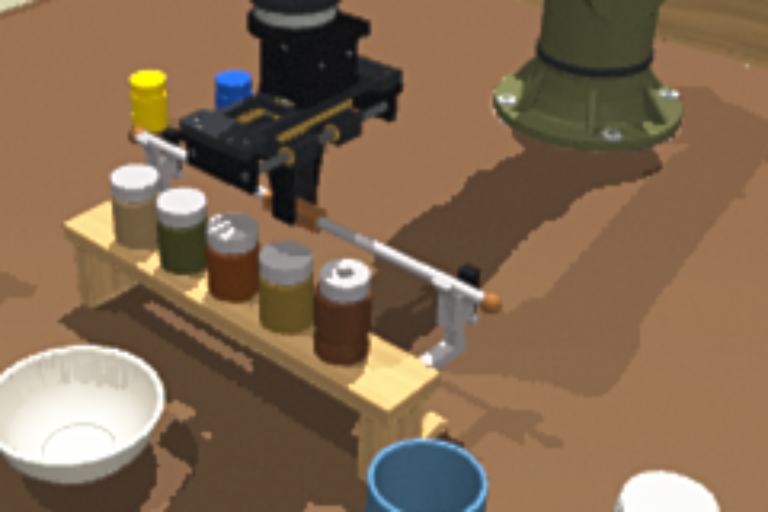

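```bash
python3 -m pendant '[[[0,0,0.2],0,1],[[0,0,0.4],0,1],[[0,0,0.6],0,1],[[0,0,0.8],0,1],[[0,0,1.0],0,1],[[0,0,1.2],0,1],[[0,0,1.3],0,1],[[0,0,1.3],0,1]]' 60;python3 -c "
from h import *
st()"
```

```text
time: 58.65
tool_pos: [0.5761, 0.0282, 0.1111]
tool_rot: [-2.265, -2.174, 0.003]
force: [0.5, 0.4, -3.1]
gripper_width: 0.177
t 58.65 pos [576.1  28.2 111.1] toolx [0.041 0.999 0.   ] yaw x-axis deg 87.64 z [-0.003  0.    -1.   ] F [ 0.5  0.4 -3.1] w 15.4 q [ 0.55  0.34 -0.76  1.75  0.26  1.16 -0.33]
```

```bash
python3 -m pendant '[[[0,0,0.05],0,1],[[0,0,0.1],0,1],[[0,0,0.15],0,1],[[0,0,0.2],0,1],[[0,0,0.2],0,1],[[0,0,0.2],0,1],[[0,0,0.2],0,1],[[0,0,0.2],0,1]]' 60;python3 -c "
from h import *
st()"
```

```text
time: 59.45
tool_pos: [0.5773, 0.0282, 0.1103]
tool_rot: [2.266, 2.175, -0.0]
force: [-0.6, 0.2, -0.8]
gripper_width: 0.18
t 59.45 pos [577.3  28.2 110.3] toolx [ 0.041  0.999 -0.   ] yaw x-axis deg 87.65 z [ 0. -0. -1.] F [-0.6  0.2 -0.8] w 15.6 q [ 0.55  0.34 -0.76  1.75  0.26  1.15 -0.33]
```

```bash
python3 -m pendant '[[[0,0,0.05],0,1],[[0,0,0.1],0,1],[[0,0,0.12],0,1],[[0,0,0.12],0,1],[[0,0,0.12],0,1],[[0,0,0.12],0,1],[[0,0,0.12],0,1],[[0,0,0.12],0,1]]' 60;python3 -c "
from h import *
st()
for n,b in (('scene',(130,290,230,470)),('top',(130,290,200,440))):
  c=camera(n);cv2.imwrite('pics/'+n+'5.png',cv2.resize(c['frame'][b[0]:b[1],b[2]:b[3]],None,fx=3.2,fy=3.2,interpolation=cv2.INTER_CUBIC)[:,:,::-1])"
```

```text
time: 60.25
tool_pos: [0.5774, 0.0282, 0.1097]
tool_rot: [2.266, 2.175, -0.0]
force: [-2.1, -1.3, 4.3]
gripper_width: 0.18
t 60.25 pos [577.4  28.2 109.7] toolx [ 0.041  0.999 -0.001] yaw x-axis deg 87.65 z [ 0.    -0.001 -1.   ] F [-2.1 -1.3  4.3] w 15.6 q [ 0.55  0.34 -0.76  1.75  0.26  1.15 -0.33]
```

View pics/scene5.png

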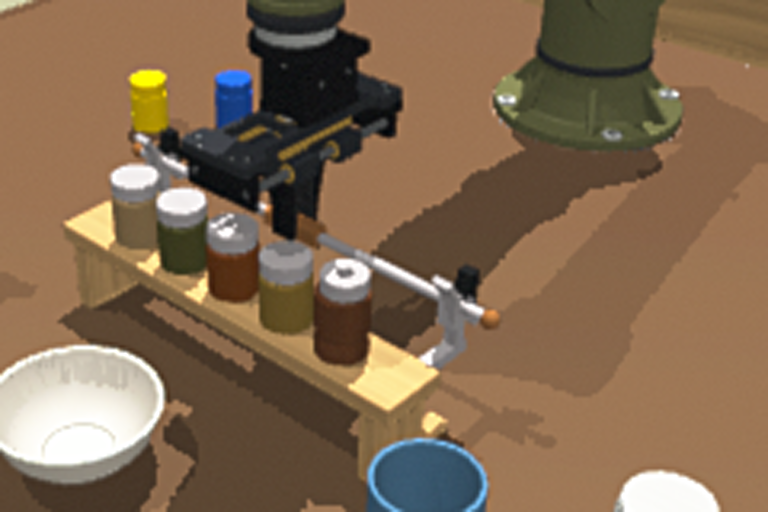

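View pics/top5.png

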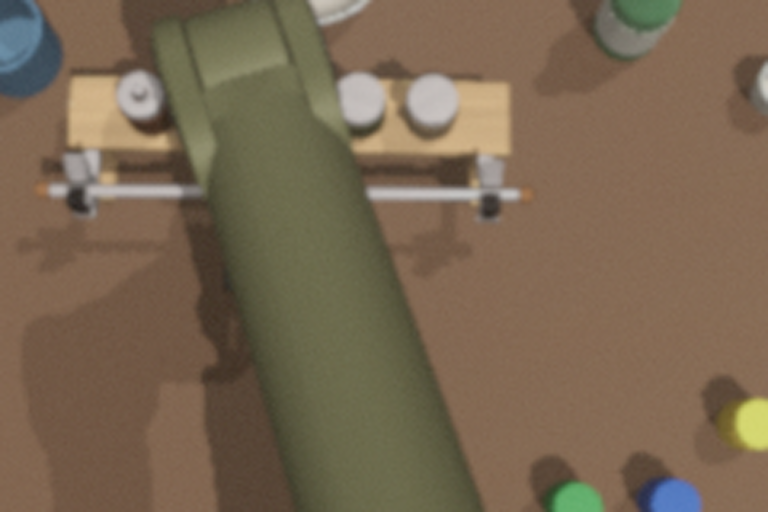

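```bash
python3 -m pendant '[[[0,0,-0.06],0,1],[[0,0,-0.06],0,0.6],[[0,0,-0.06],0,0.4],[[0,0,-0.06],0,0.3],[[0,0,-0.06],0,0.3],[[0,0,-1],0,0.3],[[0,0,-4],0,0.3],[[0,0,-8],0,0.3]]';python3 -m pendant '[[[0,0,-2],0,0.3],[[0,0,-5],0,0.3],[[0,-3,-6],0,0.3],[[0,-7,-6],0,0.3],[[0,-11,-6],0,0.3],[[0,-14,-6],0,0.3],[[0,-14,-6],0,0.3],[[0,-14,-6],0,0.3]]';python3 -c "
from h import *
st();c=wrist();save(c,'w22')
for n,b in (('scene',(130,290,230,470)),('top',(130,290,200,440))):
  c=camera(n);cv2.imwrite('pics/'+n+'6.png',cv2.resize(c['frame'][b[0]:b[1],b[2]:b[3]],None,fx=3.2,fy=3.2,interpolation=cv2.INTER_CUBIC)[:,:,::-1])"
```

```text
time: 61.15
tool_pos: [0.576, 0.0281, 0.1888]
tool_rot: [-2.264, -2.174, 0.004]
force: [1.1, 0.1, -0.7]
gripper_width: 0.349
time: 61.95
tool_pos: [0.4379, 0.0339, 0.25]
tool_rot: [2.264, 2.173, 0.001]
force: [0.8, -0.0, 0.2]
gripper_width: 0.347
t 61.95 pos [437.9  33.9 250. ] toolx [ 0.041  0.999 -0.002] yaw x-axis deg 87.65 z [ 0.003 -0.002 -1.   ] F [ 0.8 -0.   0.2] w 30.2 q [ 0.73 -0.17 -0.77  1.87 -0.11  1.39 -0.05]
```

View pics/scene6.png

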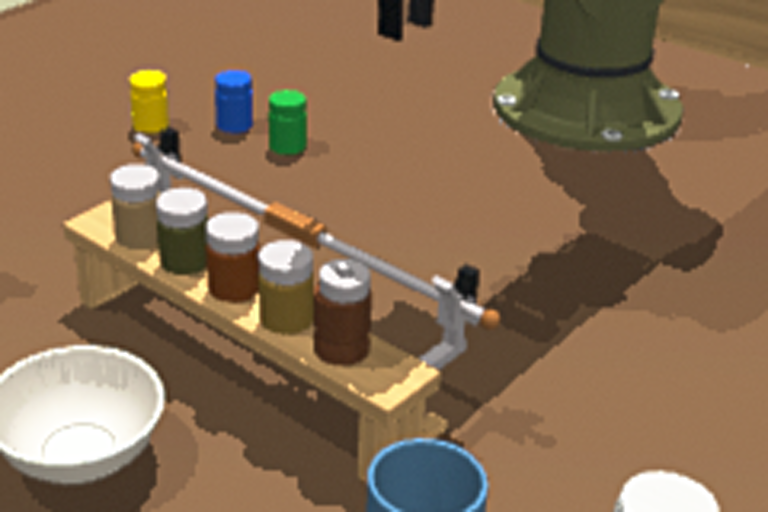

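View pics/w22.png

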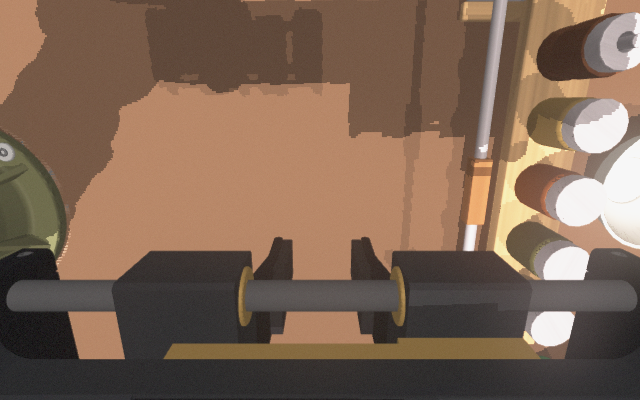

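```bash
python3 -c "
from h import *
go(563,-142,226,87.4)"; python3 -m pendant '[[[-3,2,0],0,0.3],[[-6.4,4.5,0],0,0.3],[[-10,7.2,0],0,0.3],[[-13.5,10,0],0,0.3],[[-16.5,12.5,1],0,0.3],[[-17,13.2,2.4],0,0.3],[[-17,13.2,2.4],0,0.3],[[-17,13.2,2.4],0,0.3]]';python3 -c "
from h import *
st();c=wrist();print(proj(c,[.57,-.1422,.115]))
f=c['frame'];cv2.imwrite('pics/w23z.png',cv2.resize(f[130:270,240:400],None,fx=4,fy=4,interpolation=cv2.INTER_CUBIC)[:,:,::-1])"
```

```text
shift cm [-17.1   13.17   2.31] ('turn rad', 0.005)
time: 62.9
tool_pos: [0.5622, -0.1396, 0.2242]
tool_rot: [-2.262, -2.175, -0.001]
force: [-1.3, 0.6, -0.1]
gripper_width: 0.351
t 62.9 pos [ 562.2 -139.6  224.2] toolx [0.039 0.999 0.002] yaw x-axis deg 87.75 z [-0.002  0.002 -1.   ] F [-1.3  0.6 -0.1] w 30.5 q [ 0.78  0.23 -0.68  1.61  0.15  1.36  0.05]
(np.float64(331.2656080109199), np.float64(201.98487297697645))
```

View pics/w23z.png

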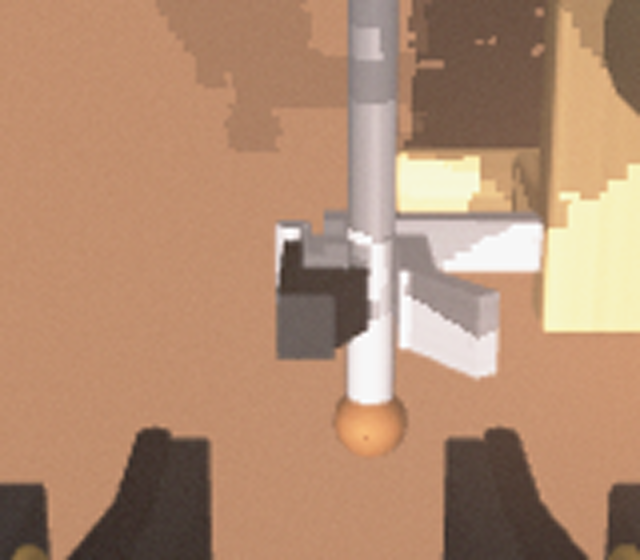

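View pics/top6.png

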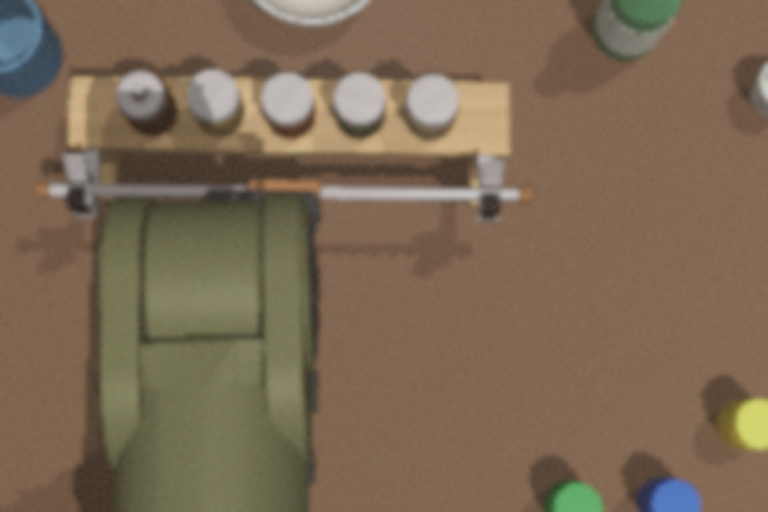

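```bash
python3 -m pendant '[[[4,0,0],0,0.3],[[8.5,0,0],0,0.3],[[13,0,0],0,0.3],[[17.5,0,0],0,0.3],[[22,0,0],0,0.3],[[26.5,0,0],0,0.3],[[31,0,0],0,0.3],[[33.6,0,0],0,0.3]]';python3 -m pendant '[[[0,0,0],0,0.3],[[0,0,0],0,0.3],[[0,0,0],0,0.3],[[0,0,0],0,0.3],[[0,0,0],0,0.3],[[0,0,0],0,0.3],[[0,0,0],0,0.3],[[0,0,0],0,0.3]]';python3 -c "
from h import *
st();c=wrist()
f=c['frame'];cv2.imwrite('pics/w24z.png',cv2.resize(f[130:270,240:400],None,fx=4,fy=4,interpolation=cv2.INTER_CUBIC)[:,:,::-1])"
```

```text
time: 63.75
tool_pos: [0.5742, 0.2007, 0.2269]
tool_rot: [2.259, 2.183, 0.004]
force: [-0.4, 0.8, 0.5]
gripper_width: 0.351
time: 64.55
tool_pos: [0.5762, 0.1942, 0.225]
tool_rot: [-2.267, -2.175, 0.0]
force: [-0.9, 0.3, -0.6]
gripper_width: 0.351
t 64.55 pos [576.2 194.2 225. ] toolx [ 0.041  0.999 -0.   ] yaw x-axis deg 87.64 z [-0. -0. -1.] F [-0.9  0.3 -0.6] w 30.5 q [ 0.31  0.34 -0.84  1.53  0.25  1.38 -0.6 ]
```

View pics/w24z.png

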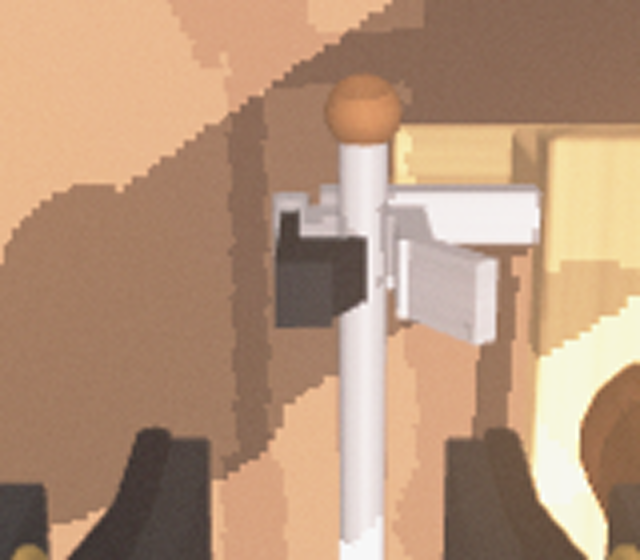

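```bash
python3 -c "
from workcell import env
print(env.hand_in())"
```

```text
the job is handed in; nothing more can be done
None
```

The job is done and handed in at about 65 s of the 210 s allowed.

- **Ring:** it sits over the pepper mill's spindle. I felt contact at about the 55 mm shoulder height, and the wrist view showed the spindle through the hole.
- **Shelf:** all four spice jars and the mill stand upright along the middle, about 59 mm apart. They were 1 to 2 mm off the measured centre line at most. Each was let go just after contact was felt, with at most about 8 N of downward force.
- **Bar:** the top view shows it about centred in the clips with both end knobs outside them. I felt it bottom out with its axis at about 115 mm. Close views of each clip show the black jaw nose over the rod, looking the same as when closed and empty. I judged the jaws from those pictures, because the state gives no jaw angle.
- **Other checks:** nothing else was touched, as far as the last pictures show. In the last pictures the arm was well clear. I did not see either the bar or the ring get knocked aside.

One disagreement: the right clip appeared about 2 mm further from the robot than the shelf geometry predicted. I went by the direct view of the clip, and the bar went in at low force.

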